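# Reassemble the spice mill spindle

## Task

Put the hand spice mill back together on its upright spindle: first the flat washer, then the spacer sleeve on top of it, then the winged cap. Feel for the angle at which the cap's slot drops over the spindle's flat head, push the cap down gently against the spring, and turn it until the head holds it down when you let go. Do not press hard on the mill, and leave the other things on the plank where they are.

Things in the scene. Friction and masses are not known exactly. Their poses are not given: they have to be found in the camera images.
- mill: Lower part of the spice mill, fixed; origin at the centre of its underside, z up the spindle, x towards a short steel stub low on the base. Grey base 92 mm wide, 60 mm at its top, 30 mm high. Round steel shaft, 20 mm thick, to 62 mm above the origin, tapering to 13 mm at 68 mm. Keep contact forces on the mill below 40 N (a locked cap alone makes about 16 N).
- neck (a point): Point on the spindle axis 82 mm above the mill's origin, axes as the mill: top of the 6.8 mm thick neck, underside of the flat oblong head: 19 mm long, 7 mm wide, 82 to 88 mm above the origin, rigid. The head's long direction is up to 60 degrees either way from the mill's x; this angle is not reported here: feel for it with the cap's slot, or see it from above.
- rest (a point): Point on the spindle axis 46 mm above the mill's origin: top, when unloaded, of the sprung ring seat round the shaft, 35 mm across. It starts to sink at 4 N, takes 1.2 N more per mm, and stops 8 mm down. Washer and spacer on it reach 78 mm. The locked cap's underside is at 74 mm; to turn it, push it to 71 to 73 mm (10 to 12 N). A cap not turned is lifted by the spring.
- washer: Flat steel washer, a ring 44 mm outside, 23 mm bore, 8 mm thick; lies flat; origin at the centre of its underside, z up.
- spacer: Aluminium spacer sleeve, a short tube 40 mm outside, 23 mm bore, 24 mm high; stands upright; origin at the centre of its underside, z up.
- cap: Steel wing cap: plate 44 x 44 x 8 mm with a slot through its middle, 22 mm long along its x, 10 mm wide, and two upright wings along its +y and -y edges, 36 mm long, 5 mm thick, to 22 mm high, outer faces 44 mm apart: grip across y. The head can turn between them. Origin at the centre of the underside, z up. Once below the head, turn it either way by 60 to 90 degrees to lock.
- dabba: Bystander: round steel masala dabba with its lid shut, 166 mm across, 79 mm high. Stands on the plank; origin at the centre of its underside.
- canister: Bystander: closed aluminium canister, 90 mm across, 110 mm high. Stands on the plank; origin at the centre of its underside.
- mortar: Bystander: ceramic mortar (bowl), 100 mm across, 75 mm high. Stands on the plank; origin at the centre of its underside.
- scoop: Bystander: green plastic scoop lying flat, about 140 mm long, 25 mm high. Stands on the plank; origin at the centre of its underside (between scoop and handle).
Mind the look-alikes: they are no part of the job. Of the things that look like the washer, the smaller one is meant.

How it is judged:
On the way, in this order (a step that is already met when the one before it is completed fails the run):
1. the washer lies on the seat, round the shaft (z of washer in the frame of mill between 0.035 and 0.0475 m and horizontal distance between washer and mill below 0.004 m and angle between washer's own z axis and vertical below 0.1 rad), for 0.2 s.
2. the spacer stands on the washer, round the shaft (all of step 1 and z of spacer in the frame of mill between 0.043 and 0.0555 m and horizontal distance between spacer and mill below 0.004 m and angle between spacer's own z axis and vertical below 0.1 rad), for 0.2 s.
At the end, for the whole second after the job is handed in: Washer on the seat, spacer on it, both upright and within 4 mm of the spindle axis; cap level, within 10 mm of the axis and held under the head, its underside 66.5 to 76.2 mm above the mill's underside (74 locked, 78 or more if not); all still and let go (all of step 2 and z of cap in the frame of mill between 0.0665 and 0.0762 m and horizontal distance between cap and mill below 0.01 m and angle between cap's own z axis and vertical below 0.1 rad and linear speed of each of washer, spacer, cap below 0.02 m/s); the robot touches nothing.
It fails at once if the mill is pressed or struck with more than 40 N (contact force between mill and anything else above 40 N).
It fails at once if the dabba is moved more than 20 mm (distance of dabba from where it was at the start of the episode above 0.02 m).
It fails at once if the canister is moved more than 20 mm (distance of canister from where it was at the start of the episode above 0.02 m).
It fails at once if the mortar is moved more than 20 mm (distance of mortar from where it was at the start of the episode above 0.02 m).
It fails at once if the scoop is moved more than 20 mm (distance of scoop from where it was at the start of the episode above 0.02 m).
It also fails if it takes over 72 s, if anything falls off the work surface, if the arm or the gripper's body presses on something with over 40 N, if the wrist force passes 120 N, or if a joint passes its speed limit or range.

## Robot

A 6-joint arm with a two-finger parallel gripper is mounted at the origin on the work surface. World frame = base frame: x ahead of the robot, y to its left, z up, the work surface at z = 0. Lengths are in m, angles in rad, forces in N, time in s.
With the tool pointing down it reaches from about 0.275 to 0.825 m from the base axis. Payload 4.9 kg.
Tool frame: the origin (TCP) lies between the finger pads; the fingertips stand 11 mm ahead of it and the grasp point (between the pads) lies 8 mm behind it; z points along the fingers, y is the line along which they close (so a half turn about z gives the same grasp; the last joint's range is limited). The gripper opens to 85 mm and grips with 20 to 120 N. Pads are 22 mm wide; open, the fingers measure 114 mm over their backs; the gripper's body (76 mm by 85 mm) begins 54 mm behind the grasp point. The pads swing forward as they close: fully open they stand 13 mm farther back than shut.
Start: joints at [-1.384, 0.326, -0.193, 1.052, 0, 1.437], TCP at [0.173, -0.522, 0.218] pointing down, gripper open.
Joint ranges: [-2.65, 2.65], [-0.97, 1.79], [-1.3, 1.35], [-1.93, 2.1], [-1.47, 1.37], [-3.14, 3.14]. Speed limits (rad/s): [2.57, 2.57, 3.14, 3.14, 3.14, 3.14].

## Interface

Orientations are given as a unit quaternion [w, x, y, z].
In Python, from workcell import * gives the robot as it stands.
- The arm moves only by the tool carry_out, never from a script. Its argument "increments" is one flat list of numbers, 5 for each row, row after row: the shift along the tool's x, y, z in m, then the turn about the tool's z in degrees, then the opening, from 0 (shut) to 1 (fully open). A call has 1 to 20 rows; each row shifts and turns the commanded pose from where the row before left it, along the tool's axes as they then stand; what a row does not reach is not made up. A row lasts 1/10 s, in which the tool goes at most 50 mm and 8.59 degrees, less where a joint would pass 70% of its speed; a pose out of reach is approached as far as the arm can. A call with a gripper value outside its range is refused whole. The fingers move at their own pace and stop on an object; "newtons" is the grip in N (left out, the last holds). Time passes only in rows, so rows that do not move let the fingers close. It gives the time, the measured TCP pose, the force, the opening and the grip force at its end, in the units of the state.
- read_state(): the state, without advancing time (a new reading comes with each control period).
- read_camera(name): name is "scene" or "top" or "wrist"; returns the picture (384x512x3 uint8, red, green, blue); there is no depth.
- get_calibration(name): a dict with "vfov" (degrees; the focal length in pixels is half the picture's height over the tangent of half this angle, whatever the lens; pixels are square), "cx", "cy" (the principal point, pixels), "R" (3x3) and "t" (3): a world point X has camera coordinates R X + t. Camera axes: x right, y down, z forward; pixel columns grow to the right and rows downward; lengths in m; the calibration is good to about 2 mm. A picture is of the moment at which its call begins: read the wrist's pose just before it. get_calibration takes no time and is no camera call; for the wrist camera it gives the pose at the moment of the call.
- job_done(): hands the job in; it is judged then, once.
The state is a dict: "t": time; "q": joint angles; "joint_velocities": joint speeds; "joint_torque": joint torques, N m; "position": TCP position; "tcp_rot": TCP orientation; "contact_force": force on the tool from outside, world axes, zero at the start; "ft_torque": the same for the moment, N m; "opening": finger opening in m; "grasp_force": force on a finger pad.
Only numpy, scipy, OpenCV 4.12 (cv2) and the standard library are available. Lean on these libraries where they do the work, as an engineer would, in place of code of your own. Each camera call takes 0.05 s, during which the arm holds its last target. There are 200 camera calls.

## Working session

There is one attempt and no reset: what is moved stays moved. The work goes in short steps, Python scripts to look and compute and a tool call to move; the robot and the scene stay as the last step left them, time stands still between calls to the robot, and variables do not carry over. Pictures are saved under pics/ and viewed, at most 10 in all, crops included, and the job is handed in when it is done.

Besides the shell and the picture viewer there is one more tool, called after "Call:" by a JSON object that holds its "method" and its "body", one argument or row to a line. carry_out: Moves the arm, as the interface text tells. Its arguments: {"type":"object","properties":{"increments":{"type":"array","items":{"type":"number"}},"newtons":{"type":"number"}},"required":["increments"]}

```bash
mkdir -p pics
python3 - <<'E'
from workcell import *
import cv2, numpy as np
for n in ("top","scene","wrist"):
    im=read_camera(n); cv2.imwrite(f"pics/{n}0.png",im[:,:,::-1]); np.save(f"pics/{n}0.npy",im)
    c=get_calibration(n); print(n,c); np.save(f"pics/{n}0c.npy",c,allow_pickle=True)
s=read_state();print(s)
a=cv2.imread("pics/top0.png");cv2.imwrite("pics/top0b.png",cv2.resize(a,(800,600),interpolation=cv2.INTER_CUBIC))
E
```

```text
top {'vfov': 47.66218615133269, 'cx': 255.1173298243143, 'cy': 198.81774972008023, 'R': array([[-0.01910453, -0.99969746,  0.01549221],
       [-0.99687774,  0.01785871, -0.07691451],
       [ 0.07661457, -0.01691325, -0.99691732]]), 't': array([0.05582357, 0.58456292, 1.14818735])}
scene {'vfov': 50.526282705600686, 'cx': 255.23360432424914, 'cy': 193.03262003361476, 'R': array([[ 0.75942727,  0.6504113 ,  0.01534145],
       [ 0.56681392, -0.64987476, -0.50634452],
       [-0.31936218,  0.39322759, -0.8621948 ]]), 't': array([-0.46866597, -0.21278687,  1.49012078])}
wrist {'vfov': 58.484761197404254, 'cx': 259.96615635062915, 'cy': 191.2454041365572, 'R': array([[ 0.31470361, -0.94918775, -0.00206161],
       [-0.90123734, -0.29948584,  0.31317646],
       [-0.29788068, -0.09669977, -0.94969272]]), 't': array([-0.54831922, -0.039875  ,  0.38144213])}
{'t': 0.15, 'q': array([-1.38415404e+00,  3.26801502e-01, -1.93343429e-01,  1.05203137e+00,
        1.36451950e-05,  1.43660572e+00]), 'joint_velocities': array([ 0.00037502, -0.00031849,  0.00215192, -0.00062835,  0.0005842 ,
        0.00063167]), 'joint_torque': array([-3.89580191e-04, -4.43704784e+01,  2.62664634e+01,  1.04904006e-02,
       -2.09655996e-04, -1.82473919e-06]), 'position': array([ 0.17337847, -0.52146348,  0.21717065]), 'tcp_rot': array([-6.89927619e-04,  9.87160616e-01,  1.59729278e-01, -1.12731378e-05]), 'contact_force': array([0.15995578, 0.5484374 , 0.5426494 ]), 'ft_torque': array([-0.06921312, -0.04212801,  0.01731186]), 'grasp_force': 0.0, 'opening': 0.08559662181753916}
```

View pics/top0b.png

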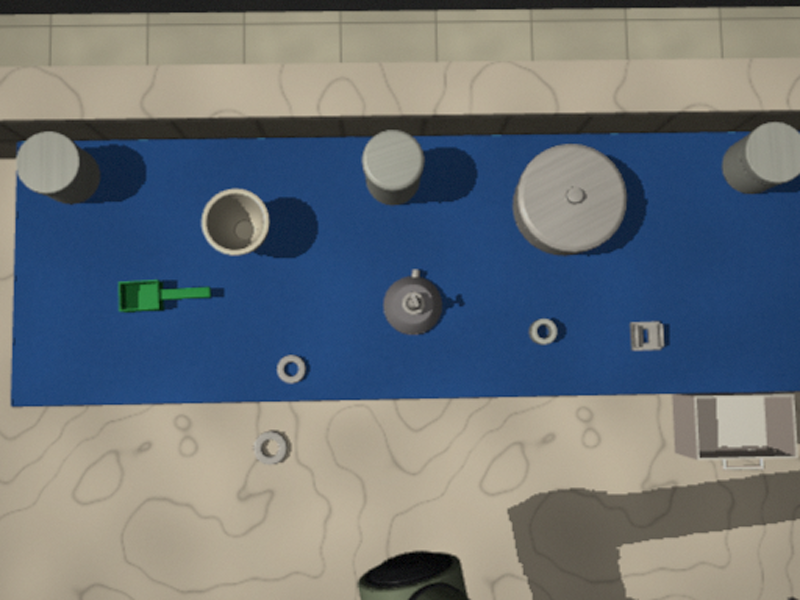

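View pics/scene0.png

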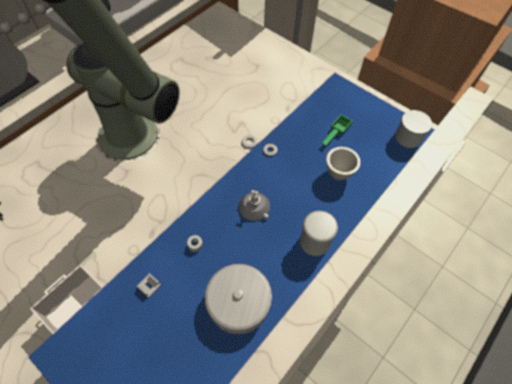

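The top view shows the washer candidates at about (291,369) and (271,447), the mill at (414,303), the spacer at (543,331) and the cap at (647,335), all in 800 px scale. The scene view shows the same layout, with rings at (270,150) and (249,142), the spacer at (195,243), the cap at (148,286) and the mill at (254,205).

```bash
cat > h.py <<'E'
import numpy as np, cv2
def load(n): return np.load(f"pics/{n}.npy"), np.load(f"pics/{n}c.npy",allow_pickle=True).item()
def ray(c,u,v):
    f=192/np.tan(np.radians(c['vfov'])/2)
    d=c['R'].T@np.array([(u-c['cx'])/f,(v-c['cy'])/f,1.]); return -c['R'].T@c['t'],d
def onz(c,u,v,z):
    o,d=ray(c,u,v); return o+d*(z-o[2])/d[2]
def proj(c,X):
    f=192/np.tan(np.radians(c['vfov'])/2); p=c['R']@np.asarray(X)+c['t']; return np.array([c['cx']+f*p[0]/p[2],c['cy']+f*p[1]/p[2]])
def tri(c1,p1,c2,p2):
    o1,d1=ray(c1,*p1);o2,d2=ray(c2,*p2)
    s=np.linalg.lstsq(np.c_[d1,-d2],o2-o1,rcond=None)[0]
    a,b=o1+s[0]*d1,o2+s[1]*d2; return (a+b)/2,np.linalg.norm(a-b)
def blobs(im,amin=30,amax=6000):
    hsv=cv2.cvtColor(im,cv2.COLOR_RGB2HSV)
    m=((hsv[...,1]<90)&(hsv[...,2]>70)).astype(np.uint8)
    cs,_=cv2.findContours(m,cv2.RETR_CCOMP,cv2.CHAIN_APPROX_NONE)
    out=[]
    for k in cs:
        a=cv2.contourArea(k)
        if amin<a<amax:
            e=cv2.minAreaRect(k); out.append((a,e))
    return out
E
python3 - <<'E'
from h import *
for n in("top0","scene0"):
    im,c=load(n)
    for a,e in blobs(im): print(n,int(a),np.round(e[0],1),np.round(e[1],1),round(e[2],1))
    # table ring: 
    if n=="top0":
        x,y=173,286; print(im[y-14:y+15:2,x,:].tolist())
        cv2.imwrite("pics/m.png",cv2.resize(im[150:310,150:450,::-1],(800,427),interpolation=cv2.INTER_CUBIC))
t=load("top0")[1];s=load("scene0")[1]
for p,q in (((186,236),(270,150)),((173,286),(249,142)),((347,212),(195,243)),((414,214),(148,286)),((265,193),(254,195))):
    print(tri(t,p,s,q))
E
```

```text
top0 249 [186. 236.] [18. 18.] 90.0
top0 73 [185.8 235.8] [9.2 9.9] 45.0
top0 358 [413.9 214.7] [18.9 21.4] 85.9
top0 31 [412.5 214.5] [9.4 4.3] 78.7
top0 226 [347. 212.] [16. 18.] 90.0
top0 54 [347.5 212. ] [9.2 7.8] 45.0
top0 781 [260.9 194.9] [37.6 32.3] 61.9
top0 1442 [150.5 141.5] [43. 43.] 90.0
top0 250 [140.6 143.6] [35.1 17.8] 77.3
top0 3952 [364.  126.5] [69. 72.] 90.0
top0 229 [474.5 289.4] [ 6.1 55. ] 88.8
top0 1255 [249.5 102.8] [39.  42.9] 58.6
top0 1595 [486.8  99. ] [39.6 53. ] 78.7
[[183, 171, 150], [182, 170, 149], [138, 133, 125], [162, 158, 149], [154, 150, 141], [178, 168, 146], [181, 171, 150], [184, 173, 151], [182, 171, 150], [156, 147, 128], [115, 110, 103], [165, 161, 152], [162, 158, 149], [178, 167, 148], [180, 169, 148]]
scene0 1457 [491.5 346. ] [74. 39.] 90.0
scene0 330 [148.5 285. ] [17.7 20.5] 45.0
scene0 3626 [238.3 297.8] [67.9 68.6] 45.0
scene0 196 [194.3 242.3] [16.3 15.6] 45.0
scene0 1185 [320.5 233. ] [46. 35.] 90.0
scene0 620 [255.1 204.5] [31.6 28.2] 78.7
scene0 859 [343. 162.] [32. 34.] 90.0
scene0 144 [270.  149.5] [13. 14.] 90.0
scene0 156 [110.3  81.3] [21.9 14.1] 45.0
scene0 166 [504.5  43.5] [25. 13.] 90.0
scene0 75 [507.   18.5] [17.  8.] 90.0
scene0 5481 [27.2 70.5] [ 87.1 122.3] 56.3
scene0 41 [127.8  28.7] [7.8 8.5] 45.0
scene0 34 [133.5  26.1] [11.2  5.5] 11.3
scene0 57 [146.3  19.2] [ 6.4 15.6] 45.0
scene0 169 [36.   6.5] [13. 22.] 90.0
scene0 598 [13.5 15.5] [31. 27.] 90.0
(array([0.49038323, 0.21724304, 0.12385962]), np.float64(0.0013651746403472804))
(array([ 0.35543797,  0.27063141, -0.00191652]), np.float64(5.990208892918696e-06))
(array([ 0.54164636, -0.17480063,  0.13616079]), np.float64(0.0029436336706498262))
(array([ 0.53335134, -0.3411592 ,  0.13039371]), np.float64(0.0012729328691937546))
(array([0.5859883 , 0.02536132, 0.19214796]), np.float64(0.001459378563841813))
```

View pics/m.png

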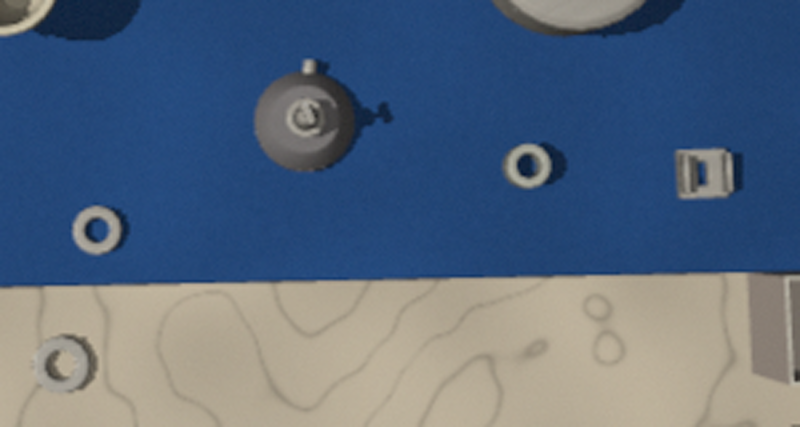

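The crop shows the small ring (18 px, about 44 mm) on the plank at (97,230), which is the washer. The 56 mm look-alike lies on the table at (63,362). The plank top is about 0.114 m above z=0. I'll fly over the parts with the wrist camera, starting with the cap.

Call:
{"method": "carry_out", "body": {
  "increments": [0.04,-0.006,-0.007,0,1,0.04,-0.006,-0.007,0,1,0.04,-0.006,-0.007,0,1,0.04,-0.006,-0.007,0,1,0.04,-0.006,-0.007,0,1,0.04,-0.006,-0.007,0,1,0.04,-0.006,-0.007,0,1,0.04,-0.006,-0.007,0,1,0.04,-0.006,-0.007,0,1,0.04,-0.006,-0.007,0,1,0,0,0,0,1,0,0,0,0,1]
}}

```text
t: 1.35
position: [0.5345, -0.3382, 0.2871]
tcp_rot: [-0.0, 0.987, 0.161, -0.0]
contact_force: [0.6, 0.4, 0.6]
opening: 0.0849
grasp_force: 0.0
```

```bash
cat > snap.py <<'E'
import sys; from workcell import *; from h import *
n=sys.argv[1]; s=read_state(); c=get_calibration("wrist"); im=read_camera("wrist")
cv2.imwrite(f"pics/{n}.png",im[:,:,::-1]); np.save(f"pics/{n}.npy",im); np.save(f"pics/{n}c.npy",c,allow_pickle=True)
w,x,y,z=s['tcp_rot']; R=cv2.Rodrigues(np.zeros(3))[0]
from scipy.spatial.transform import Rotation as Ro
R=Ro.from_quat([x,y,z,w]).as_matrix()
print("t",round(s['t'],2),"pos",s['position'].round(4),"yaw",np.degrees(np.arctan2(R[1,0],R[0,0])).round(2),"zax",R[:,2].round(3),"q",s['q'].round(2),"F",s['contact_force'].round(1),"op",round(s['opening'],4))
E
python3 snap.py w1
python3 - <<'E'
from h import *
im,c=load("w1")
for a,e in blobs(im,150,20000): print(int(a),np.round(e[0],1),np.round(e[1],1),round(e[2],1),onz(c,*e[0],.136).round(4))
E
```

```text
t 1.35 pos [ 0.5345 -0.3382  0.2871] yaw 18.49 zax [-0.001  0.    -1.   ] q [-0.68  0.46  0.18  1.29 -0.    2.14] F [0.6 0.4 0.6] op 0.0849
370 [453.1 321.2] [57.6 11.9] 16.8 [ 0.4408 -0.588   0.136 ]
776 [389.  286.2] [70.8 19.2] 57.3 [ 0.4587 -0.5037  0.136 ]
2269 [260.8 171.1] [50.3 47.7] 16.7 [ 0.5338 -0.3382  0.136 ]
209 [259.5 170.5] [10.8 22.1] 18.4 [ 0.5339 -0.3369  0.136 ]
2214 [ 83.  105.5] [47. 58.] 90.0 [ 0.5407 -0.1723  0.136 ]
235 [ 84.8 105.2] [21.2 14.8] 45.0 [ 0.5414 -0.1737  0.136 ]
```

View pics/w1.png

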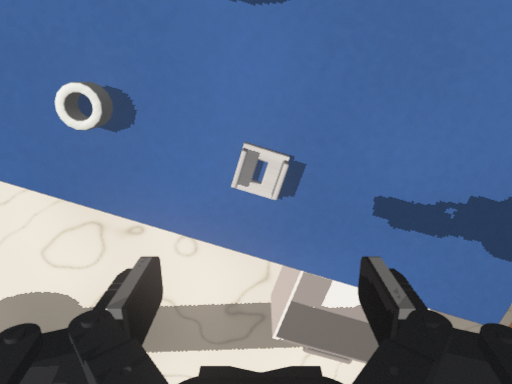

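The wrist view shows the cap centred at (260,171), with its slot long axis tilted about 17° from image vertical, and the spacer at (83,106). Next I'll look over the mill.

Call:
{"method": "carry_out", "body": {
  "increments": [0.0175,-0.036,0,0,1,0.0175,-0.036,0,0,1,0.0175,-0.036,0,0,1,0.0175,-0.036,0,0,1,0.0175,-0.036,0,0,1,0.0175,-0.036,0,0,1,0.0175,-0.036,0,0,1,0.0175,-0.036,0,0,1,0.0175,-0.036,0,0,1,0,0,0,0,1,0,0,0,0,1]
}}

```text
t: 2.5
position: [0.5807, 0.0178, 0.2876]
tcp_rot: [0.0, 0.987, 0.16, -0.0]
contact_force: [0.3, 0.0, 0.1]
opening: 0.0856
grasp_force: 0.0
```

```bash
python3 snap.py w2
python3 - <<'E'
from h import *
im,c=load("w2")
for a,e in blobs(im,80,20000): print(int(a),np.round(e[0],1),np.round(e[1],1),round(e[2],1),onz(c,*e[0],.2).round(4))
cv2.imwrite("pics/w2c.png",cv2.resize(im[70:280,130:410,::-1],(800,600),interpolation=cv2.INTER_CUBIC))
E
```

```text
t 2.5 pos [0.5807 0.0178 0.2876] yaw 18.39 zax [-0.001 -0.001 -1.   ] q [-0.1   0.35  0.02  1.24 -0.    2.72] F [0.3 0.  0.1] op 0.0856
16151 [256.4 351.8] [231.3 108.4] 15.9 [ 0.4378 -0.0255  0.2   ]
777 [392.6 284.8] [70.6 19.2] 64.2 [ 0.5385 -0.1105  0.2   ]
1631 [429.3 263.9] [48.9 41.9] 51.3 [ 0.5655 -0.1301  0.2   ]
10171 [ 64.  291.9] [155.2 106.3] 12.7 [0.4463 0.1454 0.2   ]
134 [121.9 275.8] [ 9.2 22.2] 36.9 [0.4766 0.1028 0.2   ]
1662 [ 35.3 190.8] [49.5 43.1] 45.0 [0.5284 0.1786 0.2   ]
328 [ 35.8 190.8] [24.7 17. ] 45.0 [0.5285 0.1783 0.2   ]
7612 [253.4 158.2] [97.4 98.7] 71.6 [0.6035 0.0312 0.2   ]
3172 [494.5  90.5] [139.  33.] 90.0 [ 0.7002 -0.1104  0.2   ]
```

View pics/w2c.png

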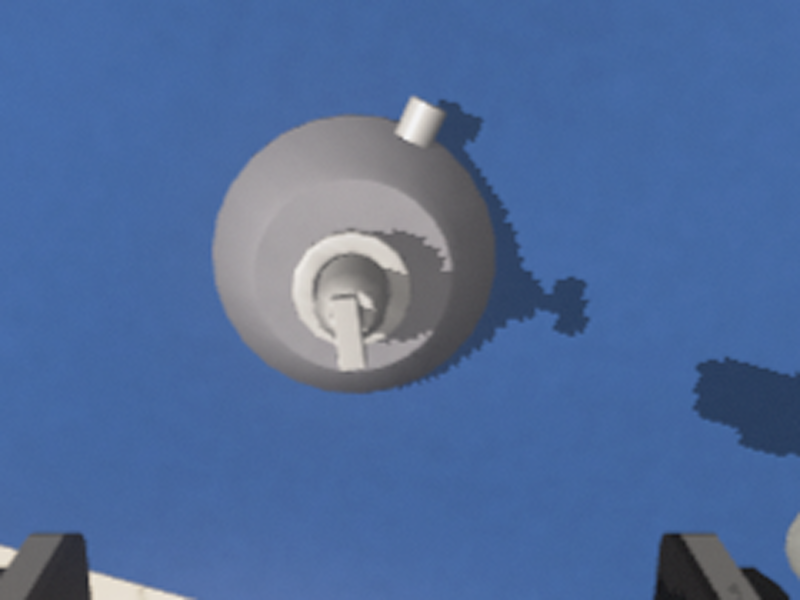

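The crop shows the mill's head top centred near (349,332), which is full image (252,186). Its long edges run about 6° from image vertical, and the stub is at (420,122).

Run:
```python
from h import *
t=load("top0")[1];s=load("scene0")[1];a=load("w1")[1];b=load("w2")[1]
print("washer",tri(t,(186,236),b,(35.6,190.8)),tri(s,(270,149.5),b,(35.6,190.8)))
print("slot",tri(t,(412.5,214.5),a,(259.5,170.5)))
print("spacer",tri(t,(347,212),b,(429.3,263.9)))
print("head",tri(t,(264.5,194),b,(252.1,186.2)))
for z in(.198,.202,.206):
  p=[onz(b,130+u/2.857,70+v/2.857,z) for u,v in((345,296),(352.5,369))]
  d=p[1]-p[0];m=(p[0]+p[1])/2;print(z,m.round(4),np.linalg.norm(d),np.degrees(np.arctan2(d[1],d[0])))
# base outline centre
im=load("w2")[0];hsv=cv2.cvtColor(im,cv2.COLOR_RGB2HSV)
m=((hsv[...,1]<100)&(hsv[...,2]>40)).astype(np.uint8); m=cv2.morphologyEx(m,cv2.MORPH_OPEN,np.ones((13,13)))
k=[k for k in cv2.findContours(m,0,1)[0] if cv2.pointPolygonTest(k,(253,170),False)>0][0]
e=cv2.fitEllipse(k);print("base",e)
for z in(.110,.114,.118):print(onz(b,*e[0],z))
st=(130+420/2.857,70+122/2.857);print("stub",onz(b,*st,.125))
```

```text
washer (array([0.4904288 , 0.21669248, 0.1290997 ]), np.float64(0.0016780692658189367)) (array([0.49198028, 0.21608043, 0.1303047 ]), np.float64(0.00127479599635637))
slot (array([ 0.53206416, -0.3376743 ,  0.13008082]), np.float64(0.0008739020893492043))
spacer (array([ 0.54081935, -0.1762448 ,  0.13514237]), np.float64(0.0005006193040891391))
head (array([0.58261048, 0.02589854, 0.19893423]), np.float64(0.0008601154237661148))
0.198 [0.5821 0.0253 0.198 ] 0.020225256891310873 -156.46457452929403
0.202 [0.5833 0.0256 0.202 ] 0.019896287403605748 -156.46457452929405
0.206 [0.5846 0.0259 0.206 ] 0.019567317915900523 -156.4645745292939
base ((253.9217529296875, 157.74691772460938), (97.40703582763672, 99.49896240234375), 52.29310607910156)
[0.58415884 0.02613079 0.11      ]
[0.58503983 0.02634549 0.114     ]
[0.58592083 0.02656018 0.118     ]
stub [0.63387556 0.01993975 0.125     ]
```

Call:
{"method": "carry_out", "body": {
  "increments": [0,0,0,-8,1,0,0,0,-8,1,0,0,0,-8,1,0,0,0,-8,1,0.016,-0.0327,0,0,1,0.016,-0.0327,0,0,1,0.016,-0.0327,0,0,1,0.016,-0.0327,0,0,1,0.016,-0.0327,0,0,1,0.016,-0.0327,0,0,0.75,0,0,0.03,0,0.75,0,0,0.03,0,0.75,0,0,0,0,0.75,0,0,0,0,0.75]
}}

```text
t: 3.95
position: [0.4916, 0.2158, 0.228]
tcp_rot: [-0.0, 0.905, 0.425, -0.001]
contact_force: [0.6, -0.4, -0.0]
opening: 0.0638
grasp_force: 0.0
```

```bash
python3 snap.py w3
python3 - <<'E'
from h import *
im,c=load("w3");t=load("top0")[1];b=load("w2")[1]
for a,e in blobs(im,150,20000): print(int(a),np.round(e[0],1),np.round(e[1],1),round(e[2],1),onz(c,*e[0],.124).round(4),tri(t,(186,236),c,e[0]),tri(b,(35.6,190.8),c,e[0]))
E
```

```text
t 3.95 pos [0.4916 0.2158 0.228 ] yaw 50.24 zax [-0.001 -0.    -1.   ] q [ 0.28  0.3  -0.21  1.07 -0.    2.54] F [ 0.6 -0.4 -0. ] op 0.0638
221 [112.  377.5] [11. 28.] 90.0 [0.255  0.1579 0.124 ] (array([0.47631032, 0.21777623, 0.30654552]), np.float64(0.061030815639009736)) (array([0.4813777 , 0.20459462, 0.2435123 ]), np.float64(0.13838346141981114))
708 [357.3 274.7] [62.4 18.7] 70.6 [0.5045 0.0998 0.124 ] (array([0.50764738, 0.19455216, 0.25817822]), np.float64(0.0345438949834784)) (array([0.5273629 , 0.16819617, 0.21681789]), np.float64(0.018591614801016943))
5997 [470.5 282. ] [100.  81.] 90.0 [0.5765 0.0303 0.124 ] (array([0.52254603, 0.19537909, 0.30072878]), np.float64(0.06380313027963634)) (array([0.55834848, 0.15051032, 0.25167422]), np.float64(0.004908920334164401))
2390 [258.9 187.4] [56.3 54.6] 14.0 [0.4899 0.2156 0.124 ] (array([0.49011544, 0.21630458, 0.12631243]), np.float64(0.00048385811382660205)) (array([0.49111728, 0.21705306, 0.12969708]), np.float64(0.0001776505335990167))
590 [258.8 187.2] [26.9 27.6] 45.0 [0.4898 0.2158 0.124 ] (array([0.49006676, 0.21636627, 0.12605576]), np.float64(0.0003771650304030996)) (array([0.49103068, 0.21715239, 0.12951948]), np.float64(0.00016315611968493015))
```

The washer top is at about (0.491, 0.217, 0.129), so the plank is about 0.12 high. Now I'll descend and feel for it.

Call:
{"method": "carry_out", "body": {
  "increments": [0.0005,-0.001,0.03,0,0.7,0,0,0.03,0,0.7,0,0,0.015,0,0.7,0,0,0.006,0,0.7,0,0,0.004,0,0.7,0,0,0.003,0,0.7,0,0,0,0,0.7,0,0,0,0,0.7]
}}

```text
t: 4.8
position: [0.4917, 0.2185, 0.1406]
tcp_rot: [0.0, 0.905, 0.426, 0.001]
contact_force: [0.1, -0.4, -0.3]
opening: 0.0598
grasp_force: 0.0
```

Call:
{"method": "carry_out", "body": {
  "increments": [0,0,0.002,0,0.7,0,0,0.002,0,0.7,0,0,0,0,0.7]
}}

```text
t: 5.1
position: [0.4908, 0.2183, 0.1355]
tcp_rot: [-0.0, 0.905, 0.426, -0.0]
contact_force: [-1.0, -0.8, -0.0]
opening: 0.0596
grasp_force: 0.0
```

Call:
{"method": "carry_out", "body": {
  "increments": [0,0,0.002,0,0.7,0,0,0,0,0.7]
}}

```text
t: 5.3
position: [0.4909, 0.2183, 0.1335]
tcp_rot: [-0.0, 0.905, 0.426, -0.0]
contact_force: [-0.1, -0.4, 0.5]
opening: 0.0597
grasp_force: 0.0
```

Call:
{"method": "carry_out", "body": {
  "increments": [0,0,0.002,0,0.7,0,0,0,0,0.7]
}}

```text
t: 5.5
position: [0.4909, 0.2183, 0.1315]
tcp_rot: [-0.0, 0.905, 0.426, -0.0]
contact_force: [-1.2, 0.0, -0.5]
opening: 0.0599
grasp_force: 0.0
```

Call:
{"method": "carry_out", "body": {
  "increments": [0,0,0.002,0,0.7,0,0,0,0,0.7]
}}

```text
t: 5.7
position: [0.4909, 0.2183, 0.1295]
tcp_rot: [-0.0, 0.905, 0.426, -0.0]
contact_force: [-0.2, -0.5, 0.3]
opening: 0.0598
grasp_force: 0.0
```

Call:
{"method": "carry_out", "body": {
  "increments": [0,0,0.0015,0,0.7,0,0,0,0,0.7]
}}

```text
t: 5.9
position: [0.4909, 0.2183, 0.1281]
tcp_rot: [-0.0, 0.905, 0.426, -0.0]
contact_force: [0.2, 0.0, 0.8]
opening: 0.0595
grasp_force: 0.0
```

Call:
{"method": "carry_out", "body": {
  "increments": [0,0,-0.001,0,0.5,0,0,0,0,0.4,0,0,0,0,0.4,0,0,0,0,0.4],
  "newtons": 30
}}

```text
t: 6.3
position: [0.491, 0.2183, 0.1293]
tcp_rot: [-0.0, 0.905, 0.426, 0.0]
contact_force: [0.1, 0.1, -0.3]
opening: 0.0339
grasp_force: 0.0
```

```bash
python3 snap.py w4
```

```text
t 6.3 pos [0.491  0.2183 0.1293] yaw 50.38 zax [ 0.  0. -1.] q [ 0.28  0.38 -0.36  0.83  0.    2.54] F [ 0.1  0.1 -0.3] op 0.0339
```

View pics/w4.png

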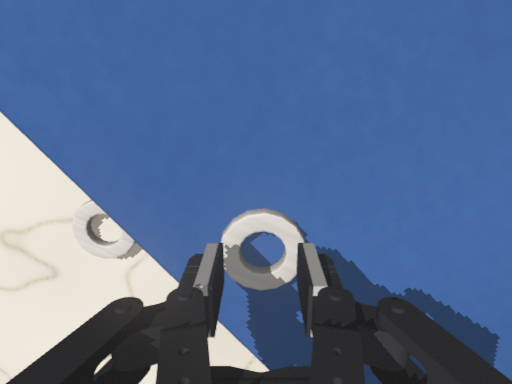

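The view shows the fingers closed above the washer, which is centred at (263,250). The finger gap of 78 px for 34 mm puts the tips about 22 mm above the washer top. I'll open and go on down carefully.

Call:
{"method": "carry_out", "body": {
  "increments": [0,0,0,0,0.7,0,0,0,0,0.7,0,0,0.002,0,0.7,0,0,0.002,0,0.7,0,0,0,0,0.7]
}}

```text
t: 6.85
position: [0.4908, 0.2182, 0.1249]
tcp_rot: [-0.0, 0.905, 0.426, -0.0]
contact_force: [0.7, -0.2, -0.1]
opening: 0.0599
grasp_force: 0.0
```

Call:
{"method": "carry_out", "body": {
  "increments": [0,0,0.002,0,0.7,0,0,0,0,0.7]
}}

```text
t: 7.05
position: [0.4909, 0.2183, 0.123]
tcp_rot: [-0.0, 0.905, 0.426, -0.0]
contact_force: [0.0, 0.5, -0.5]
opening: 0.0599
grasp_force: 0.0
```

Call:
{"method": "carry_out", "body": {
  "increments": [0,0,0.002,0,0.7,0,0,0,0,0.7]
}}

```text
t: 7.25
position: [0.4909, 0.2183, 0.121]
tcp_rot: [-0.0, 0.905, 0.426, -0.0]
contact_force: [-0.4, -0.7, -0.2]
opening: 0.0599
grasp_force: 0.0
```

Run:
```python
from h import *
for n in("w1","w3","w4"):
    c=load(n)[1]; print(n,-c['R'].T@c['t'])
p4=[onz(load("w4")[1],u,v,z) for z in(.11,.128) for u,v in((222,243),(300,243))]
print(p4, [np.linalg.norm(p4[i]-p4[i+1]) for i in(0,2)])
```

```text
w1 [ 0.61149639 -0.31188911  0.44345785]
w3 [0.54372882 0.27857644 0.38436495]
w4 [0.54286426 0.28114876 0.28576151]
[array([0.46949531, 0.22655946, 0.11      ]), array([0.50360074, 0.19830228, 0.11      ]), array([0.47700914, 0.23215003, 0.128     ]), array([0.50762178, 0.20678671, 0.128     ])] [np.float64(0.044290498904825476), np.float64(0.03975464237962474)]
```

Call:
{"method": "carry_out", "body": {
  "increments": [0,0,0.002,0,0.7,0,0,0,0,0.7]
}}

```text
t: 7.45
position: [0.4909, 0.2183, 0.119]
tcp_rot: [-0.0, 0.905, 0.426, -0.0]
contact_force: [-0.2, -0.1, -0.5]
opening: 0.0599
grasp_force: 0.0
```

Call:
{"method": "carry_out", "body": {
  "increments": [0,0,0.002,0,0.7,0,0,0,0,0.7]
}}

```text
t: 7.65
position: [0.4909, 0.2183, 0.117]
tcp_rot: [-0.0, 0.905, 0.426, -0.0]
contact_force: [-0.1, -0.2, -0.5]
opening: 0.0597
grasp_force: 0.0
```

Call:
{"method": "carry_out", "body": {
  "increments": [0,0,0.002,0,0.7,0,0,0,0,0.7]
}}

```text
t: 7.85
position: [0.4909, 0.2183, 0.115]
tcp_rot: [-0.0, 0.905, 0.426, -0.0]
contact_force: [-0.4, -0.8, 0.3]
opening: 0.06
grasp_force: 0.0
```

```bash
python3 snap.py w5
```

```text
t 7.85 pos [0.4909 0.2183 0.115 ] yaw 50.38 zax [-0. -0. -1.] q [ 0.28  0.4  -0.37  0.8  -0.    2.54] F [-0.4 -0.8  0.3] op 0.06
```

View pics/w5.png

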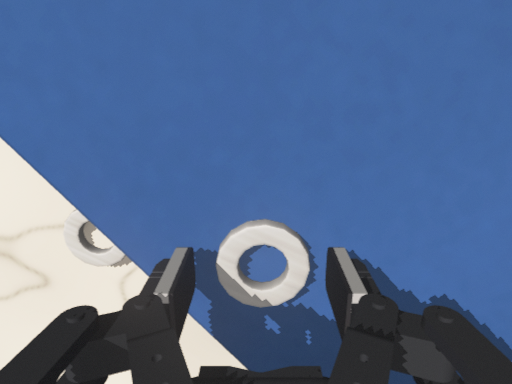

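The view shows the washer centred at (263,262), 93 px wide, and the pad tips at v≈248 with a 138 px gap. The tips are still about 10 mm above the washer top, so I'll go down farther.

Call:
{"method": "carry_out", "body": {
  "increments": [-0.001,0.002,0.003,0,0.7,0,0,0.003,0,0.7,0,0,0,0,0.7]
}}

```text
t: 8.2
position: [0.4916, 0.2161, 0.1087]
tcp_rot: [-0.0, 0.905, 0.426, -0.0]
contact_force: [0.3, -0.4, -0.0]
opening: 0.0601
grasp_force: 0.0
```

Call:
{"method": "carry_out", "body": {
  "increments": [0,0,0.002,0,0.7,0,0,0.002,0,0.7,0,0,0,0,0.7]
}}

```text
t: 8.5
position: [0.4921, 0.2163, 0.1065]
tcp_rot: [0.0, 0.905, 0.426, 0.0]
contact_force: [-3.5, -2.4, 10.2]
opening: 0.06
grasp_force: 5.0
```

Call:
{"method": "carry_out", "body": {
  "increments": [0,0,0.0015,0,0.7,0,0,0,0,0.7]
}}

```text
t: 8.7
position: [0.4922, 0.2163, 0.1064]
tcp_rot: [0.0, 0.905, 0.426, 0.001]
contact_force: [-6.5, -3.2, 21.5]
opening: 0.0599
grasp_force: 10.7
```

Call:
{"method": "carry_out", "body": {
  "increments": [0,0,0.0015,0,0.7,0,0,0,0,0.7]
}}

```text
t: 8.9
position: [0.4922, 0.2163, 0.1063]
tcp_rot: [0.0, 0.905, 0.426, 0.001]
contact_force: [-10.5, -4.9, 32.7]
opening: 0.0598
grasp_force: 16.4
```

Run:
```python
from h import *
from workcell import *
im=read_camera("wrist");np.save("pics/w6.npy",im)
g=cv2.cvtColor(im,cv2.COLOR_RGB2GRAY)
for a,e in blobs(im,300,20000): print(int(a),np.round(e[0],1),np.round(e[1],1),round(e[2],1))
print(im[262,150:370:4].tolist())
```

```text
1027 [193.3 357.6] [56.7 33. ] 42.5
694 [350.9 273.2] [61.  18.7] 71.6
726 [164.9 271.4] [26.9 60.8] 19.4
7182 [257.4 271.4] [92.4 99.4] 82.9
1500 [257.9 271.3] [40.7 47.9] 63.4
13889 [ 71.5 264. ] [143. 212.] 0.0
[[74, 105, 159], [72, 104, 159], [65, 87, 126], [52, 53, 62], [53, 54, 62], [139, 136, 135], [139, 136, 135], [140, 138, 135], [49, 49, 55], [37, 40, 49], [38, 41, 50], [48, 60, 83], [53, 70, 101], [53, 69, 100], [53, 69, 99], [140, 138, 142], [219, 216, 211], [220, 216, 211], [219, 214, 208], [217, 212, 205], [214, 208, 202], [195, 189, 184], [61, 76, 103], [60, 76, 104], [73, 100, 147], [80, 111, 166], [79, 110, 165], [79, 109, 163], [78, 109, 162], [80, 111, 164], [80, 110, 165], [79, 110, 165], [79, 111, 165], [214, 208, 202], [215, 210, 203], [216, 212, 206], [215, 210, 204], [210, 206, 200], [208, 202, 196], [74, 80, 96], [63, 89, 133], [75, 109, 166], [75, 109, 167], [75, 109, 168], [59, 83, 123], [41, 41, 46], [40, 40, 46], [44, 44, 48], [141, 138, 135], [141, 139, 135], [140, 138, 134], [31, 32, 36], [43, 43, 46], [59, 82, 122], [45, 65, 99]]
```

The plank is touched at TCP z 0.1068. I'll back off 8 mm of command and close.

Call:
{"method": "carry_out", "body": {
  "increments": [0,0,-0.004,0,0.7,0,0,-0.004,0,0.7,0,0,0,0,0.4,0,0,0,0,0.4,0,0,0,0,0.4,0,0,0,0,0.4],
  "newtons": 30
}}

```text
t: 9.55
position: [0.4923, 0.2164, 0.1108]
tcp_rot: [0.0, 0.905, 0.426, 0.0]
contact_force: [-1.5, -0.2, 6.6]
opening: 0.0417
grasp_force: 29.4
```

Call:
{"method": "carry_out", "body": {
  "increments": [0,0,-0.005,0,0.4,0,0,-0.02,0,0.4,0,0,-0.03,0,0.4,0,0,-0.03,0,0.4,0,0,-0.03,0,0.4,0,0,-0.03,0,0.4,0,0,0,0,0.4]
}}

```text
t: 10.25
position: [0.4942, 0.2169, 0.2591]
tcp_rot: [0.001, 0.905, 0.426, 0.003]
contact_force: [-0.2, 0.3, -1.1]
opening: 0.0417
grasp_force: 30.6
```

```bash
python3 snap.py w7;python3 - <<'E'
from h import *
im=load("w7")[0]
for a,e in blobs(im,200,20000): print(int(a),np.round(e[0],1),np.round(e[1],1),round(e[2],1))
E
```

```text
t 10.25 pos [0.4942 0.2169 0.2591] yaw 50.38 zax [ 0.006  0.002 -1.   ] q [ 0.28  0.28 -0.15  1.13 -0.    2.54] F [-0.2  0.3 -1.1] op 0.0417
273 [139.  373.5] [19. 22.] 90.0
639 [325.6 269.2] [55.7 17.9] 76.8
7350 [462. 269.] [96. 98.] 90.0
548 [269.8 257.8] [40.3 18.4] 45.0
```

View pics/w7.png

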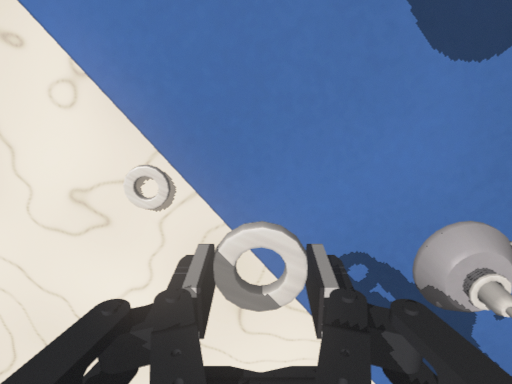

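The view shows the washer level in the pads, centred at (261,265). The mill is at the right edge. Next I'll refine the mill axis with circle fits in w2, checked against the known diameters.

```bash
cat >> h.py <<'E'
def circ(c,k,z):
    P=np.array([onz(c,u,v,z)[:2] for u,v in k.reshape(-1,2)])
    A=np.c_[2*P,np.ones(len(P))]; s=np.linalg.lstsq(A,(P**2).sum(1),rcond=None)[0]
    r=np.sqrt(s[2]+s[0]**2+s[1]**2); res=np.abs(np.hypot(*(P-s[:2]).T)-r)
    return s[:2],2*r,res
def rcirc(c,k,z):
    k=k.reshape(-1,2).astype(float)
    for _ in range(5):
        s,d,res=circ(c,k,z); k=k[res<max(.0008,1.5*np.median(res))]
    return s.round(4),round(d*1e3,2),len(k)
E
python3 - <<'E'
from h import *
im,b=load("w2");hsv=cv2.cvtColor(im,cv2.COLOR_RGB2HSV)
m=((hsv[...,1]<100)&(hsv[...,2]>40)).astype(np.uint8); m=cv2.morphologyEx(m,cv2.MORPH_OPEN,np.ones((13,13)))
k=[k for k in cv2.findContours(m,0,1)[0] if cv2.pointPolygonTest(k,(253,170),False)>0][0]
for z in(.10,.11,.12):print("base",z,rcirc(b,k,z))
im,c=load("w3");hsv=cv2.cvtColor(im,cv2.COLOR_RGB2HSV)
m=((hsv[...,1]<90)&(hsv[...,2]>70)).astype(np.uint8)
for k in cv2.findContours(m,cv2.RETR_CCOMP,1)[0]:
    if cv2.pointPolygonTest(k,(259,187),False)>0:
        for z in(.11,.12,.13):print("washer",z,rcirc(c,k,z))
im,c=load("w7");hsv=cv2.cvtColor(im,cv2.COLOR_RGB2HSV)
m=((hsv[...,1]<90)&(hsv[...,2]>110)).astype(np.uint8)
C=-c['R'].T@c['t'];print(C)
m[:,:205]=0;m[:,314:]=0;m[:215]=0;m[320:]=0
g=cv2.cvtColor(im,cv2.COLOR_RGB2GRAY)
print(g[265,205:320:3]);print(g[210:325:3,261])
# head in w2: bright small region
im,b=load("w2");print(cv2.cvtColor(im,cv2.COLOR_RGB2GRAY)[165:205:2,240:268])
E
```

```text
base 0.1 (array([0.5793, 0.0249]), np.float64(101.33), 219)
base 0.11 (array([0.5815, 0.0255]), np.float64(98.38), 219)
base 0.12 (array([0.5838, 0.0261]), np.float64(95.43), 219)
washer 0.11 (array([0.4865, 0.2119]), np.float64(47.49), 155)
washer 0.12 (array([0.4886, 0.2143]), np.float64(45.76), 157)
washer 0.13 (array([0.4907, 0.2167]), np.float64(44.03), 157)
washer 0.11 (array([0.4868, 0.2122]), np.float64(23.62), 77)
washer 0.12 (array([0.4889, 0.2146]), np.float64(22.76), 77)
washer 0.13 (array([0.4909, 0.2171]), np.float64(21.89), 77)
[0.54497861 0.27948888 0.41591873]
[ 69  62  61 128 130 129 128 123 126 156 135 220 220 221 221 221 221 223
 223 223 113 110 110 110 110 109 108 189 212 212 208 206 205 199 139  50
  49  51 135]
[108 108 110 110 139 158 228 215 214 208 203 206 185 111 111 111 111 148
 223 223 220 217 214 220 223 156  96 101 125 128 126 125 127 128 226 226
 227 227 227]
[[178 129 136 158 156 153 149 143 139 134 132 128 123 117 115 110 106 100
   97  97  94  93  92  88  94 115 127 129]
 [130 114 147 159 156 155 156 154 152 151 149 144 140 134 130 123 116 110
  102
[... 1444 characters left out ...]
159 159 160 159 159 160 160 163 191 209 207 206 206 203 202 202 181 138
  141 161 160 160 159 160 159 159 160 161]
 [160 159 158 161 162 161 162 155 188 211 206 207 205 204 202 202 193 148
  137 162 162 160 159 159 159 160 161 161]
 [141 150 153 157 159 161 162 162 193 212 207 205 205 204 202 203 203 168
  147 161 161 161 161 155 152 143 130 108]
 [120 118 121 121 121 126 129 137 151 176 188 178 170 172 162 145 140 140
  133 127 120 107 101  99  97  93  91  87]
 [110 110 110 110 110 111 111 110 110 109 108 108 108 106 106 105 102 101
   98  96  95  94  92  90  88  87  86  82]
 [102 101 102 103 103 103 102 102 101 100  98  98  98  97  97  95  93  93
   90  90  89  86  86  83  82  82  80  78]]
```

Call:
{"method": "carry_out", "body": {
  "increments": [-0.0164,0.0322,-0.005,0,0.4,-0.0164,0.0322,-0.005,0,0.4,-0.0164,0.0322,-0.005,0,0.4,-0.0164,0.0322,-0.005,0,0.4,-0.0164,0.0322,-0.005,0,0.4,-0.0164,0.0322,-0.005,0,0.4,0,0,0,0,0.4,0,0,0,0,0.4]
}}

```text
t: 11.1
position: [0.5774, 0.0166, 0.2834]
tcp_rot: [-0.001, 0.905, 0.425, -0.001]
contact_force: [-0.3, -0.4, -0.7]
opening: 0.0419
grasp_force: 30.7
```

```bash
python3 snap.py w8
python3 - <<'E'
from h import *
im,c=load("w8");hsv=cv2.cvtColor(im,cv2.COLOR_RGB2HSV)
m=((hsv[...,1]<100)&(hsv[...,2]>40)).astype(np.uint8); m=cv2.morphologyEx(m,cv2.MORPH_OPEN,np.ones((13,13)))
for k in cv2.findContours(m,0,1)[0]:
    x,y,w,h=cv2.boundingRect(k); print(x,y,w,h)
g=cv2.cvtColor(im,cv2.COLOR_RGB2GRAY)
# bright (head/seat) components
b=((hsv[...,1]<60)&(g>185)).astype(np.uint8); b[225:]=0
n,l,st,ce=cv2.connectedComponentsWithStats(b)
for i in range(1,n):
    if st[i,4]>25: print(st[i],ce[i].round(1))
np.set_printoptions(linewidth=200)
i=max(range(1,n),key=lambda i: st[i,4]*(230<ce[i][0]<280))
x,y,w,h,_=st[i]; print(g[y-2:y+h+2:2,x-2:x+w+2:1] if w<40 else (x,y,w,h))
E
```

```text
t 11.1 pos [0.5774 0.0166 0.2834] yaw 50.28 zax [-0.003  0.001 -1.   ] q [-0.1   0.35  0.01  1.23  0.    2.16] F [-0.3 -0.4 -0.7] op 0.0419
315 326 56 58
381 301 131 83
454 177 58 157
211 105 101 99
0 102 367 282
392 0 120 27
[  0  97  10  25 170] [  3.5 109.6]
[   0  117  132  108 8111] [ 45.5 185. ]
[300 119  15  14 125] [307.4 126. ]
[240 146  42  39 476] [257.8 159.5]
[252 163  19  32 331] [259.3 177.2]
(np.int32(240), np.int32(146), np.int32(42), np.int32(39))
```

Run:
```python
from h import *
im,c=load("w8");hsv=cv2.cvtColor(im,cv2.COLOR_RGB2HSV);g=cv2.cvtColor(im,cv2.COLOR_RGB2GRAY)
np.set_printoptions(linewidth=220)
print(g[160:200:2,246:276])
b=((hsv[...,1]<60)&(g>185)).astype(np.uint8)[160:200,246:276]
n,l,st,ce=cv2.connectedComponentsWithStats(b);i=1+np.argmax(st[1:,4]*(abs(ce[1:,1]-17)<6))
k=cv2.findContours((l==i).astype(np.uint8),0,1)[0][0]; e=cv2.minAreaRect(k); print(e)
u,v=e[0][0]+246,e[0][1]+160
for z in(.2,.207,.21): print(z,onz(c,u,v,z).round(4))
bp=cv2.boxPoints(e)+[246,160]; P=[onz(c,*p,.207)[:2] for p in bp]; print([ (np.linalg.norm(P[j+1]-P[j]),np.degrees(np.arctan2(*(P[j+1]-P[j])[::-1]))) for j in range(3)])
m=((hsv[...,1]<100)&(hsv[...,2]>40)).astype(np.uint8); m=cv2.morphologyEx(m,cv2.MORPH_OPEN,np.ones((13,13)))
k=[k for k in cv2.findContours(m,0,1)[0] if cv2.pointPolygonTest(k,(260,150),False)>0][0]
for z in(.11,.119,.13):print("base",z,rcirc(c,k,z))
C=-c['R'].T@c['t'];print(C)
# washer outer rim: bright region between pads
r=g[215:318,205:318]
print(g[265,206:318]);print(g[212:322,262])
```

```text
[[211 204 192 152 116 146 166 171 172 170 170 167 166 163 165 161 155 147 142 136 130 125 118 111 104  95  94 134 188 212]
 [210 201 158 103 137 167 170 173 178 180 181 181 181 180 180 176 170 162 156 149 141 133 122 114 106 100  91 102 154 199]
 [205 179 130 110 147 169 175 182 188 195 197 196 196 196 194 191 184 177 170 160 151 142 132 122 111 102  94  93  96 177]
 [199 160 108 142 170 177 183 190 197 203 210 211 210 209 210 209 200 183 176 173 163 150 139 129 119 108  97  94  94 108]
 [202 173 120 141 173 183 193 199 206 211 212 211 212 213 212 198 180 167 151 133 125 129 130 125 119 109 100  92  92 112]
 [204 190 152 146 170 182 194 206 211 211 211 212 208 202 184 179 201 211 207 207 200 176 149 131 114 106 103  94  92 114]
 [211 206 173 152 169 182 195 208 213 213 214 195 166 152 167 200 212 208 208 207 206 206 203 201 189 139  94  94 104 123]
 [212 211 195 164 156 173 193 208 215 215 200 170 152 166 198 211 209 207 207 206 206 204 204 191 145  98  93  88 110 127]
 [214 212 212 183 143 146 161 187 207 209 199 169 163 203 215 209 208 207 207 205 205 204 192 146  96  92  87 102 12
[... 2163 characters left out ...]
6 104 104 103 106 103
 103 104 105 106 105 105 105 104 104 102 104 104 103 105 104 105 104 105 105 105 105 104 104 105 110 139 190 214 215 216 215 215 215 213 213 212 211 210 209 209 209 208 207 206 203 198 193 142  50  50  49  48  47  48
  50  50  50  75]
[107 105 104 105 105 107 106 106 108 125 142 147 153 161 175 209 229 225 220 217 217 218 216 214 213 210 209 208 207 207 209 209 209 203 191 163 106 105 104 104 105 105 106 105 106 105 105 104 105 104 104 105 104 105
 106 106 106 106 106 106 106 104 105 103 103 105 103 103 103 105 103 104 102  89 104 139 145 151 144  98 102 110 127 131 130 128 127 128 125 124 123 124 124 124 126 127 128 126 119 110 102 103 102 100 103 102 102 102
 102 102]
```

Run:
```python
from h import *
t=load("top0")[1];b=load("w2")[1];c=load("w8")[1]
h8=(261.2,181.2);h2=(251.8,186.3)
print(tri(b,h2,c,h8),tri(t,(264.5,194),c,h8))
for z in(.2,.207,.215):
    print(z,onz(b,*h2,z).round(4),onz(c,*h8,z).round(4))
d=onz(c,266.2,170.5,.207)-onz(c,256.5,191.8,.207);print(np.linalg.norm(d),np.degrees(np.arctan2(d[1],d[0])))
# washer top centre (z cam .143 below) from w8 bounds: outer u 213..308, v ~225..311 ; hole v 247..286
C=-c['R'].T@c['t']
for dz in(.138,.143,.148):
    P=[onz(c,u,v,C[2]-dz)[:2] for u,v in((213,265),(308,265),(262,226),(262,289+0))]
    print(dz,"out w",np.linalg.norm(P[1]-P[0]),"mid",((P[0]+P[1])/2).round(4), "tcp off",((P[0]+P[1])/2-[.5774,.0166]).round(4))
    for v in(224,247,287,291): print(v,onz(c,261,v,C[2]-dz).round(4),end=' ')
    print()
```

```text
(array([0.58602138, 0.02652146, 0.21039753]), np.float64(7.893802688753966e-06)) (array([0.58326483, 0.02524082, 0.1998511 ]), np.float64(0.0027197721905679985))
0.2 [0.5828 0.0257 0.2   ] [0.584  0.0241 0.2   ]
0.207 [0.585  0.0263 0.207 ] [0.5854 0.0257 0.207 ]
0.215 [0.5874 0.0269 0.215 ] [0.5869 0.0276 0.215 ]
0.017161420648701662 26.728977848233082
0.138 out w 0.043357223271326045 mid [0.5777 0.017 ] tcp off [0.0003 0.0004]
224 [0.5909 0.0325 0.3017] 247 [0.5837 0.0239 0.3017] 287 [0.5705 0.0079 0.3017] 291 [0.5691 0.0062 0.3017] 
0.143 out w 0.04492813715796836 mid [0.5758 0.0148] tcp off [-0.0016 -0.0018]
224 [0.5895 0.0308 0.2967] 247 [0.5821 0.0219 0.2967] 287 [0.5683 0.0053 0.2967] 291 [0.5669 0.0036 0.2967] 
0.148 out w 0.046499051044610586 mid [0.5739 0.0125] tcp off [-0.0035 -0.0041]
224 [0.5881 0.0292 0.2917] 247 [0.5804 0.0199 0.2917] 287 [0.5662 0.0027 0.2917] 291 [0.5647 0.0009 0.2917]
```

The head triangulates to (0.586, 0.0265), which agrees with the base axis. The washer centre sits about 2 mm behind the TCP. I'll move it over the head.

Call:
{"method": "carry_out", "body": {
  "increments": [0.015,0,0,0,0.4,0,0,0.03,0,0.4,0,0,0.03,0,0.4,0,0,0.015,0,0.4,0,0,0,0,0.4,0,0,0,0,0.4]
}}

```text
t: 11.75
position: [0.5877, 0.0302, 0.2105]
tcp_rot: [-0.0, 0.905, 0.426, -0.0]
contact_force: [-0.4, 0.4, 0.3]
opening: 0.0419
grasp_force: 30.7
```

```bash
python3 snap.py w9; python3 -c "
from h import *
im=load('w9')[0]; cv2.imwrite('pics/w9c.png',cv2.resize(im[200:330,180:350,::-1],(784,600),interpolation=cv2.INTER_CUBIC))"
```

```text
t 11.75 pos [0.5877 0.0302 0.2105] yaw 50.48 zax [-0.  0. -1.] q [-0.07  0.4  -0.1   1.07  0.    2.19] F [-0.4  0.4  0.3] op 0.0419
```

View pics/w9c.png

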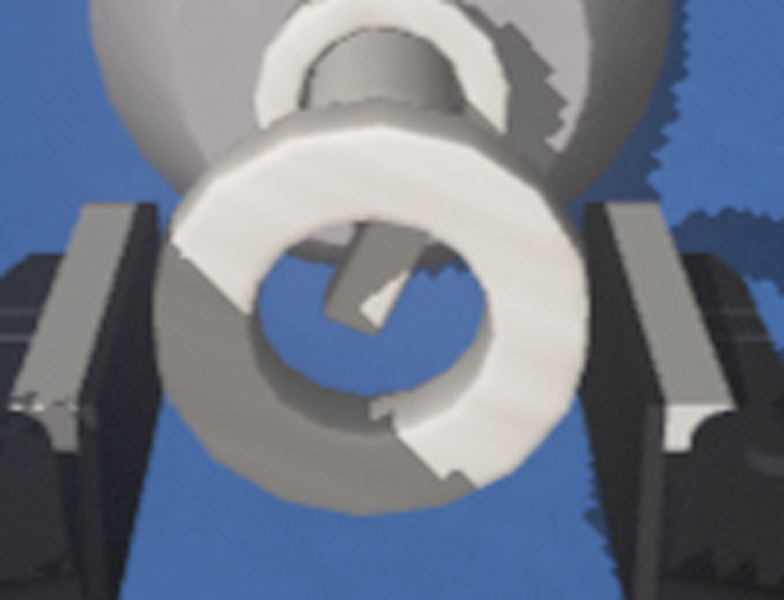

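Run:
```python
from h import *
c=load("w9")[1];C=-c['R'].T@c['t']
for wz in(.138,.140,.142):
    z=C[2]-wz
    A=[onz(c,180+u/4.612,200+v/4.612,z) for u,v in((155,320),(588,320),(250,328),(493,328),(371,328))]
    E_=onz(c,180+353/4.612,200+322/4.612,z-.0197); H=E_+.0095*np.array([np.cos(np.radians(25)),np.sin(np.radians(25)),0])
    dlt=(H-A[4])[:2]; cy,sy=np.cos(np.radians(50.5)),np.sin(np.radians(50.5))
    print(wz,np.linalg.norm(A[1]-A[0]).round(4),np.linalg.norm(A[3]-A[2]).round(4),"W",A[4].round(4),"H",H.round(4),"tool dx dy",(dlt@[cy,sy]).round(4),(dlt@[sy,-cy]).round(4))
```

```text
0.138 0.043 0.0242 W [0.5859 0.0282 0.2289] H [0.5858 0.0249 0.2092] tool dx dy -0.0026 0.002
0.14 0.0436 0.0245 W [0.5852 0.0273 0.2269] H [0.585  0.024  0.2072] tool dx dy -0.0026 0.002
0.142 0.0443 0.0249 W [0.5844 0.0263 0.2249] H [0.5843 0.023  0.2052] tool dx dy -0.0026 0.002
```

The crop shows the washer bore centred at (371,328) and the near end of the head at (353,322) through it. A shift of about (-2, +1.7) mm in tool axes is needed, then a guarded descent.

Call:
{"method": "carry_out", "body": {
  "increments": [-0.002,0.0017,0.003,0,0.4,0,0,0.003,0,0.4,0,0,0.003,0,0.4,0,0,0.002,0,0.4,0,0,0,0,0.4]
}}

```text
t: 12.3
position: [0.5874, 0.0261, 0.1989]
tcp_rot: [-0.0, 0.905, 0.426, -0.0]
contact_force: [0.3, -0.7, -1.0]
opening: 0.0417
grasp_force: 30.7
```

Call:
{"method": "carry_out", "body": {
  "increments": [0,0,0.0015,0,0.4,0,0,0.0015,0,0.4,0,0,0,0,0.4]
}}

```text
t: 12.6
position: [0.5875, 0.0262, 0.1961]
tcp_rot: [-0.0, 0.905, 0.426, -0.0]
contact_force: [-0.8, -0.0, -0.4]
opening: 0.0415
grasp_force: 30.7
```

Call:
{"method": "carry_out", "body": {
  "increments": [0,0,0.001,0,0.4,0,0,0.001,0,0.4,0,0,0,0,0.4]
}}

```text
t: 12.9
position: [0.5875, 0.0262, 0.1941]
tcp_rot: [-0.0, 0.905, 0.426, -0.0]
contact_force: [0.1, -0.4, 0.1]
opening: 0.0423
grasp_force: 30.7
```

Call:
{"method": "carry_out", "body": {
  "increments": [0,0,0.003,0,0.4,0,0,0.003,0,0.4,0,0,0.003,0,0.4,0,0,0.003,0,0.4,0,0,0,0,0.4]
}}

```text
t: 13.4
position: [0.5872, 0.0262, 0.1816]
tcp_rot: [-0.0, 0.905, 0.426, -0.0]
contact_force: [0.1, -0.0, -0.8]
opening: 0.0418
grasp_force: 30.7
```

Call:
{"method": "carry_out", "body": {
  "increments": [0,0,0.0015,0,0.4,0,0,0.0015,0,0.4,0,0,0.0015,0,0.4,0,0,0,0,0.4]
}}

```text
t: 13.8
position: [0.5875, 0.0262, 0.1776]
tcp_rot: [-0.0, 0.905, 0.426, -0.0]
contact_force: [0.2, -0.4, -0.3]
opening: 0.0425
grasp_force: 30.7
```

Call:
{"method": "carry_out", "body": {
  "increments": [0,0,0.0015,0,0.4,0,0,0.0015,0,0.4,0,0,0,0,0.4]
}}

```text
t: 14.1
position: [0.5875, 0.0262, 0.1746]
tcp_rot: [-0.0, 0.905, 0.426, -0.0]
contact_force: [0.5, -0.5, -0.4]
opening: 0.0419
grasp_force: 30.7
```

Call:
{"method": "carry_out", "body": {
  "increments": [0,0,0.0015,0,0.4,0,0,0.0015,0,0.4,0,0,0,0,0.4]
}}

```text
t: 14.4
position: [0.5875, 0.0262, 0.1715]
tcp_rot: [-0.0, 0.905, 0.426, -0.0]
contact_force: [0.3, -0.1, -0.8]
opening: 0.0422
grasp_force: 30.7
```

Call:
{"method": "carry_out", "body": {
  "increments": [0,0,0.002,0,0.4,0,0,0.002,0,0.4,0,0,0.002,0,0.4,0,0,0,0,0.4]
}}

```text
t: 14.8
position: [0.5874, 0.0262, 0.1654]
tcp_rot: [-0.0, 0.905, 0.426, -0.0]
contact_force: [-0.7, 0.8, -0.7]
opening: 0.0422
grasp_force: 30.7
```

Call:
{"method": "carry_out", "body": {
  "increments": [0,0,0.002,0,0.4,0,0,0.002,0,0.4,0,0,0.0015,0,0.4,0,0,0,0,0.4]
}}

```text
t: 15.2
position: [0.5874, 0.0262, 0.16]
tcp_rot: [-0.0, 0.905, 0.426, -0.0]
contact_force: [-1.1, 0.8, -0.0]
opening: 0.0416
grasp_force: 30.7
```

Call:
{"method": "carry_out", "body": {
  "increments": [0,0,0.0015,0,0.4,0,0,0,0,0.4]
}}

```text
t: 15.4
position: [0.5875, 0.0262, 0.1586]
tcp_rot: [-0.0, 0.905, 0.426, -0.0]
contact_force: [-0.5, -0.6, -0.7]
opening: 0.0421
grasp_force: 30.7
```

Call:
{"method": "carry_out", "body": {
  "increments": [0,0,0.0015,0,0.4,0,0,0,0,0.4,0,0,0,0,0.6,0,0,0,0,0.75,0,0,0,0,0.75,0,0,-0.01,0,0.75,0,0,-0.02,0,0.75,0,0,-0.03,0,0.75,0,0,-0.03,0,0.75,0,0,-0.03,0,0.75,0,0,0,0,0.75,0,0,0,0,0.75]
}}

```text
t: 16.6
position: [0.5882, 0.0262, 0.2785]
tcp_rot: [0.001, 0.905, 0.426, 0.001]
contact_force: [0.7, 1.3, 0.2]
opening: 0.0637
grasp_force: 0.0
```

```bash
python3 snap.py w10
python3 - <<'E'
from h import *
im,c=load("w10");hsv=cv2.cvtColor(im,cv2.COLOR_RGB2HSV)
m=((hsv[...,1]<90)&(hsv[...,2]>150)).astype(np.uint8)
n,l,st,ce=cv2.connectedComponentsWithStats(m)
for i in range(1,n):
    if st[i,4]>80:
        x,y,w,h=st[i,:4];print(st[i],ce[i].round(1))
        if w>40 and h>30 and 200<ce[i][0]<310:
            k=cv2.findContours((l==i).astype(np.uint8),0,1)[0][0]
            for z in(.16,.168,.176):print(z,rcirc(c,k,z))
E
```

```text
t 16.6 pos [0.5882 0.0262 0.2785] yaw 50.38 zax [ 0.002 -0.    -1.   ] q [-0.08  0.37  0.02  1.22 -0.    2.18] F [0.7 1.3 0.2] op 0.0637
[ 455    0   57   27 1105] [488.9  10.7]
[ 208  123   85   94 4895] [249.4 166.1]
0.16 (array([0.5896, 0.0414]), np.float64(66.36), 66)
0.168 (array([0.5911, 0.0427]), np.float64(64.43), 67)
0.176 (array([0.5926, 0.0441]), np.float64(62.5), 69)
[    0   128   153   216 18900] [ 55.4 246.2]
[296 136  17  17 172] [304.5 144. ]
[ 464  190   48   59 1419] [491.9 219.1]
[ 482  226   30  130 2669] [499.6 293. ]
[359 295  15  10  91] [364.  298.8]
[ 173  297   93   82 3487] [207.4 343.5]
0.16 (array([ 0.4481, -0.0741]), np.float64(82.94), 44)
0.168 (array([ 0.4536, -0.0694]), np.float64(80.53), 44)
0.176 (array([ 0.4592, -0.0646]), np.float64(78.12), 44)
[328 321  19  41 414] [335.4 339.9]
[  0 341  17  19 196] [  5.7 349.5]
[ 98 372  28  12 230] [113.3 379. ]
```

Call:
{"method": "carry_out", "body": {
  "increments": [-0.0366,0.0183,0,0,0.75,-0.0366,0.0183,0,0,0.75,-0.0366,0.0183,0,0,0.75,-0.0366,0.0183,0,0,0.75,-0.0366,0.0183,0,0,0.75,0,0,0.03,0,0.75,0,0,0,0,0.75,0,0,0,0,0.75]
}}

```text
t: 17.45
position: [0.5403, -0.1724, 0.2462]
tcp_rot: [-0.002, 0.905, 0.426, -0.001]
contact_force: [0.2, -0.3, 0.3]
opening: 0.0635
grasp_force: 0.0
```

```bash
python3 snap.py w11
python3 - <<'E'
from h import *
im,c=load("w11");hsv=cv2.cvtColor(im,cv2.COLOR_RGB2HSV);g=cv2.cvtColor(im,cv2.COLOR_RGB2GRAY)
m=((hsv[...,1]<90)&(hsv[...,2]>185)).astype(np.uint8)
for k in cv2.findContours(m,cv2.RETR_CCOMP,1)[0]:
    x,y,w,h=cv2.boundingRect(k)
    if cv2.contourArea(k)>150 and 180<x+w/2<340 and y<260:
        print(x,y,w,h)
        for z in(.14,.147,.154):print(z,rcirc(c,k,z))
# washer check on mill in w10
im,c=load("w10");g=cv2.cvtColor(im,cv2.COLOR_RGB2GRAY)
print(g[110:235:4,250]);print(g[165,195:320:4])
E
```

```text
t 17.45 pos [ 0.5403 -0.1724  0.2462] yaw 50.39 zax [-0.003  0.002 -1.   ] q [-0.44  0.34 -0.09  1.14  0.    1.82] F [ 0.2 -0.3  0.3] op 0.0635
239 165 49 47
0.14 (array([ 0.5397, -0.1759]), np.float64(38.83), 136)
0.147 (array([ 0.5411, -0.1741]), np.float64(37.79), 136)
0.154 (array([ 0.5425, -0.1723]), np.float64(36.75), 136)
247 173 33 32
0.14 (array([ 0.5398, -0.1758]), np.float64(25.54), 87)
0.147 (array([ 0.5412, -0.1741]), np.float64(24.86), 87)
0.154 (array([ 0.5426, -0.1723]), np.float64(24.18), 87)
[103 105 103 114 159 163 166 170 173 174 167 165 165 163 218 214 213 111
 176 195 210 216 185 192 186 209 155  76 105 105 104 103]
[102 103 103 104 149 155 162 170 165 165 165 165 163 222 225 218 220 219
 221 199 144 167 168 169 123 109 101  94  83  83 101 101]
```

Call:
{"method": "carry_out", "body": {
  "increments": [-0.0005,0.0017,0.03,0,0.75,0,0,0.03,0,0.75,0,0,0.03,0,0.75,0,0,0.02,0,0.75,0,0,0.015,0,0.75,0,0,0,0,0.6,0,0,0,0,0.4,0,0,0,0,0.35,0,0,0,0,0.35,0,0,0,0,0.35],
  "newtons": 30
}}

```text
t: 18.5
position: [0.5432, -0.1747, 0.1234]
tcp_rot: [0.001, 0.905, 0.426, 0.001]
contact_force: [-0.2, 0.2, 2.2]
opening: 0.0386
grasp_force: 30.4
```

Call:
{"method": "carry_out", "body": {
  "increments": [0,0,-0.01,0,0.35,0,0,-0.03,0,0.35,0,0,-0.04,0,0.35,0,0,-0.04,0,0.35,0,0,-0.04,0,0.35,0,0,0,0,0.35,0,0,0,0,0.35]
}}

```text
t: 19.2
position: [0.5429, -0.1749, 0.2838]
tcp_rot: [0.001, 0.905, 0.426, 0.001]
contact_force: [-0.1, 0.3, -0.6]
opening: 0.0387
grasp_force: 30.4
```

```bash
python3 snap.py w12
python3 - <<'E'
from h import *
for n in("w9","w12"):
    im,c=load(n);g=cv2.cvtColor(im,cv2.COLOR_RGB2GRAY)
    print(n,-c['R'].T@c['t'])
    print(g[212:335,261]);print(g[270,195:325]);print(g[250,195:325])
E
```

```text
t 19.2 pos [ 0.5429 -0.1749  0.2838] yaw 50.38 zax [ 0.003 -0.001 -1.   ] q [-0.44  0.33 -0.02  1.22 -0.    1.82] F [-0.1  0.3 -0.6] op 0.0387
w9 [0.63939309 0.09309875 0.36688818]
[163 163 165 164 164 165 165 170 168 147 149 155 160 168 180 211 233 230
 226 222 223 222 221 219 217 215 215 213 213 214 215 215 214 208 194 163
 129 131 131 131 130 131 130 131 131 131 130 130 130 129 129 156 211 210
 210 210 210 202 161 122 115 108 107 106 107 106 108 106 106 105 107 105
 103  94 104 139 146 153 146 101 104 111 127 135 133 131 130 129 129 128
 127 126 126 129 128 129 131 131 124 114 101 100 102 101 101 103 102 102
 102 102 101 101 103 102 102 103 102 103 104 104 103 104 103]
[140 138 140 138 139 137 101  52  53  51  49  46  45  46  45  46  44  45
  98 128 131 132 132 132 131 131 131 130 130 130 130 129 130 131 131 130
 130 131 117  96  87  89  99 105 106 106 107 107 107 108 108 108 109 108
 108 110 108 110 108 110 117 122 126 127 131 129 161 155 115 107 109 109
 109 110 110 109 109 109 108 109 109 110 108 110 109 108 109 108 114 130
 142 173 210 218 217 217 217 216 216 216 216 216 216 2
[... 1538 characters left out ...]
151 142
 137 187 219 219 220 219 219 218 218 217 217 216 217 216 216 215 210 207
 170  98  49  49  49  48  48  48  51  49  50  48 102 133 134 135 134 135
 134 135 134 134]
[230 230 230 229 199 148 136 137 137 137 137 136 137 136 136 126  93  61
  60  60  55  54  54  85  99  95  90  91 136 165 174 197 220 226 224 224
 223 222 220 219 218 218 217 217 216 216 216 214 214 214 214 212 213 212
 212 212 211 211 213 212 212 211 211 211 210 210 211 211 211 212 213 213
 213 214 213 214 213 214 215 214 214 215 216 216 215 216 216 216 216 216
 217 217 218 218 218 217 218 216 190 134  98  90  89  88  87  94 101  81
  50  48  49  51  51  47 100 130 135 135 135 135 134 134 134 134 135 134
 120 103 102 102]
```

Call:
{"method": "carry_out", "body": {
  "increments": [0.0369,-0.0187,0,0,0.35,0.0369,-0.0187,0,0,0.35,0.0369,-0.0187,0,0,0.35,0.0369,-0.0187,0,0,0.35,0.0369,-0.0187,0,0,0.35,0,0,0.03,0,0.35,0,0,0.02,0,0.35,0,0,0,0,0.35,0,0,0,0,0.35]
}}

```text
t: 20.15
position: [0.5871, 0.0271, 0.2312]
tcp_rot: [-0.001, 0.905, 0.426, -0.001]
contact_force: [0.2, -0.7, 0.2]
opening: 0.0388
grasp_force: 30.4
```

Call:
{"method": "carry_out", "body": {
  "increments": [0.0006,0.0006,0.008,0,0.35,0,0,0.006,0,0.35,0,0,0,0,0.35,0,0,0,0,0.35]
}}

```text
t: 20.55
position: [0.5889, 0.0271, 0.2184]
tcp_rot: [0.0, 0.905, 0.425, 0.0]
contact_force: [0.5, 0.5, -1.2]
opening: 0.0384
grasp_force: 30.4
```

Call:
{"method": "carry_out", "body": {
  "increments": [0,0,0.0015,0,0.35,0,0,0.0015,0,0.35,0,0,0.0015,0,0.35,0,0,0,0,0.35]
}}

```text
t: 20.95
position: [0.5887, 0.0273, 0.2136]
tcp_rot: [-0.0, 0.905, 0.426, -0.0]
contact_force: [-0.3, -0.6, -0.6]
opening: 0.0385
grasp_force: 30.4
```

Call:
{"method": "carry_out", "body": {
  "increments": [0,0,0.001,0,0.35,0,0,0.001,0,0.35,0,0,0.001,0,0.35,0,0,0,0,0.35]
}}

```text
t: 21.35
position: [0.5888, 0.0273, 0.2106]
tcp_rot: [-0.0, 0.905, 0.426, -0.0]
contact_force: [0.1, 0.3, 0.0]
opening: 0.0382
grasp_force: 30.4
```

Call:
{"method": "carry_out", "body": {
  "increments": [0,0,0.001,0,0.35,0,0,0.001,0,0.35,0,0,0,0,0.35]
}}

```text
t: 21.65
position: [0.5888, 0.0273, 0.2086]
tcp_rot: [-0.0, 0.905, 0.426, -0.0]
contact_force: [0.5, 0.8, -0.8]
opening: 0.0384
grasp_force: 30.4
```

Call:
{"method": "carry_out", "body": {
  "increments": [0,0,0.002,0,0.35,0,0,0.002,0,0.35,0,0,0,0,0.35]
}}

```text
t: 21.95
position: [0.5886, 0.0273, 0.2044]
tcp_rot: [-0.0, 0.905, 0.426, -0.0]
contact_force: [-0.1, 0.1, -1.2]
opening: 0.0388
grasp_force: 30.4
```

Call:
{"method": "carry_out", "body": {
  "increments": [0,0,0.002,0,0.35,0,0,0.002,0,0.35,0,0,0.002,0,0.35,0,0,0.002,0,0.35,0,0,0,0,0.35]
}}

```text
t: 22.45
position: [0.5886, 0.0273, 0.1964]
tcp_rot: [-0.0, 0.905, 0.426, -0.0]
contact_force: [-0.3, -0.6, -1.2]
opening: 0.0386
grasp_force: 30.4
```

Call:
{"method": "carry_out", "body": {
  "increments": [0,0,0.0015,0,0.35,0,0,0.0015,0,0.35,0,0,0.001,0,0.35,0,0,0,0,0.35]
}}

```text
t: 22.85
position: [0.5888, 0.0273, 0.1926]
tcp_rot: [-0.0, 0.905, 0.426, -0.0]
contact_force: [-0.6, 0.3, -0.3]
opening: 0.0385
grasp_force: 30.4
```

Call:
{"method": "carry_out", "body": {
  "increments": [0,0,0.0015,0,0.35,0,0,0.0015,0,0.35,0,0,0.001,0,0.35,0,0,0,0,0.35]
}}

```text
t: 23.25
position: [0.5887, 0.0273, 0.1886]
tcp_rot: [-0.0, 0.905, 0.426, -0.0]
contact_force: [0.1, 0.5, -0.4]
opening: 0.0388
grasp_force: 30.4
```

Call:
{"method": "carry_out", "body": {
  "increments": [0,0,0.0015,0,0.35,0,0,0.0015,0,0.35,0,0,0.001,0,0.35,0,0,0,0,0.35]
}}

```text
t: 23.65
position: [0.5887, 0.0273, 0.1846]
tcp_rot: [-0.0, 0.905, 0.426, -0.0]
contact_force: [-0.3, 0.0, -0.2]
opening: 0.0394
grasp_force: 30.4
```

Call:
{"method": "carry_out", "body": {
  "increments": [0,0,0.0015,0,0.35,0,0,0.0015,0,0.35,0,0,0,0,0.35]
}}

```text
t: 23.95
position: [0.5887, 0.0272, 0.1815]
tcp_rot: [-0.0, 0.905, 0.426, -0.0]
contact_force: [0.2, -0.4, -0.4]
opening: 0.0388
grasp_force: 30.4
```

Call:
{"method": "carry_out", "body": {
  "increments": [0,0,0.0015,0,0.35,0,0,0.0015,0,0.35,0,0,0,0,0.35]
}}

```text
t: 24.25
position: [0.5887, 0.0273, 0.1785]
tcp_rot: [-0.0, 0.905, 0.426, -0.0]
contact_force: [-1.0, -1.2, -1.5]
opening: 0.0385
grasp_force: 30.4
```

Call:
{"method": "carry_out", "body": {
  "increments": [0,0,0.0015,0,0.35,0,0,0,0,0.35]
}}

```text
t: 24.45
position: [0.5889, 0.0272, 0.1774]
tcp_rot: [0.0, 0.905, 0.426, 0.0]
contact_force: [0.0, 0.3, -0.3]
opening: 0.0385
grasp_force: 30.4
```

Call:
{"method": "carry_out", "body": {
  "increments": [0,0,0.001,0,0.35,0,0,0,0,0.35]
}}

```text
t: 24.65
position: [0.589, 0.0273, 0.1766]
tcp_rot: [0.0, 0.905, 0.426, 0.0]
contact_force: [-0.7, 0.4, 3.0]
opening: 0.0389
grasp_force: 30.7
```

Contact came at the expected washer height, so the spacer is seated. I'll release it and go to the cap.

Call:
{"method": "carry_out", "body": {
  "increments": [0,0,0,0,0.55,0,0,0,0,0.75,0,0,0,0,0.75,0,0,-0.01,0,0.75,0,0,-0.03,0,0.75,0,0,-0.03,0,0.75,0,0,-0.03,0,0.75,-0.035,0.021,0,0,0.75,-0.035,0.021,0,0,0.75,-0.035,0.021,0,0,0.75,-0.035,0.021,0,0,0.75,-0.035,0.021,0,0,0.75,-0.035,0.021,0,0,0.75,-0.035,0.021,0,0,0.75,-0.035,0.021,0,0,0.75,-0.035,0.021,0,0,0.75]
}}

```text
t: 26.25
position: [0.5332, -0.3376, 0.2772]
tcp_rot: [0.0, 0.905, 0.426, 0.0]
contact_force: [0.7, 0.6, -0.6]
opening: 0.0638
grasp_force: 0.0
```

Call:
{"method": "carry_out", "body": {
  "increments": [0,0,0,8,0.75,0,0,0,8,0.75,0,0,0,8,0.75,0,0,0,8,0.75,0,0,0,8,0.75,0,0,0.03,8,0.75,0,0,0,0,0.75,0,0,0,0,0.75]
}}

```text
t: 27.05
position: [0.5332, -0.3356, 0.2465]
tcp_rot: [-0.0, 1.0, 0.022, -0.001]
contact_force: [-0.2, -0.4, -0.3]
opening: 0.0645
grasp_force: 0.0
```

```bash
python3 snap.py w13
python3 - <<'E'
from h import *
im,c=load("w13");hsv=cv2.cvtColor(im,cv2.COLOR_RGB2HSV)
m=((hsv[...,1]<90)&(hsv[...,2]>70)).astype(np.uint8)
for k in cv2.findContours(m,cv2.RETR_CCOMP,1)[0]:
    x,y,w,h=cv2.boundingRect(k)
    if cv2.contourArea(k)>100 and 150<x+w/2<370 and y+h/2<280:
        e=cv2.minAreaRect(k);bp=cv2.boxPoints(e);print((x,y,w,h),np.round(e[0],1),np.round(e[1],1),round(e[2],1))
        for z in (.130,.144):
            P=[onz(c,*p,z)[:2] for p in bp]; print(z,np.mean(P,0).round(4),[((np.linalg.norm(P[j+1]-P[j])*1e3).round(1),np.degrees(np.arctan2(*(P[j+1]-P[j])[::-1])).round(1)) for j in range(2)])
E
```

```text
t 27.05 pos [ 0.5332 -0.3356  0.2465] yaw 2.54 zax [-0.001  0.001 -1.   ] q [-0.68  0.46  0.09  1.2  -0.    2.42] F [-0.2 -0.4 -0.3] op 0.0645
(339, 248, 36, 57) [357.3 274.1] [61.5 17.2] 70.0
0.13 [ 0.4476 -0.4273] [(np.float64(15.0), np.float64(-64.8)), (np.float64(64.9), np.float64(-154.9))]
0.144 [ 0.4561 -0.4223] [(np.float64(14.2), np.float64(-64.8)), (np.float64(61.6), np.float64(-154.9))]
(146, 248, 36, 58) [162.6 274.3] [17.5 62.1] 20.3
0.13 [ 0.4393 -0.2494] [(np.float64(65.7), np.float64(-20.3)), (np.float64(15.3), np.float64(-110.5))]
0.144 [ 0.4483 -0.2536] [(np.float64(62.3), np.float64(-20.3)), (np.float64(14.5), np.float64(-110.5))]
(236, 155, 58, 56) [264.2 182.2] [57.2 54.7] 1.2
0.13 [ 0.5314 -0.3381] [(np.float64(47.5), np.float64(0.0)), (np.float64(46.3), np.float64(-88.7))]
0.144 [ 0.5356 -0.3377] [(np.float64(45.0), np.float64(0.0)), (np.float64(43.9), np.float64(-88.7))]
(257, 170, 14, 25) [263.5 181.8] [12.3 24.1] 3.4
0.13 [ 0.5322 -0.3374] [(np.float64(20.9), np.float64(-0.9)), (np.float64(10.1), np.float64(-90.9))]
0.144 [ 0.5364 -0.3371] [(np.float64(19.8), np.float64(-0.9)), (np.float64(9.6), np.float64(-90.9))]
```

Call:
{"method": "carry_out", "body": {
  "increments": [0.001,0.002,0.03,2.5,0.75,0,0,0.03,0,0.75,0,0,0.03,0,0.75,0,0,0.03,0,0.75,0,0,0.0085,0,0.75,0,0,0,0,0.6,0,0,0,0,0.4,0,0,0,0,0.4,0,0,0,0,0.4,0,0,0,0,0.4],
  "newtons": 60
}}

```text
t: 28.1
position: [0.5357, -0.3387, 0.1196]
tcp_rot: [0.001, 1.0, -0.001, 0.001]
contact_force: [-0.1, -0.8, 5.9]
opening: 0.0423
grasp_force: 62.4
```

Call:
{"method": "carry_out", "body": {
  "increments": [0,0,-0.01,0,0.4,0,0,-0.03,0,0.4,0,0,-0.04,0,0.4,0,0,-0.04,0,0.4,0,0,-0.04,-8,0.4,0,0,0,-8,0.4,0,0,0,-8,0.4,0,0,0,-1,0.4,0,0,0,0,0.4,0,0,0,0,0.4]
}}

```text
t: 29.1
position: [0.5344, -0.3377, 0.2775]
tcp_rot: [-0.0, 0.977, 0.214, -0.0]
contact_force: [0.0, -0.5, -1.9]
opening: 0.0425
grasp_force: 61.6
```

```bash
python3 snap.py w14
python3 - <<'E'
from h import *
np.set_printoptions(linewidth=230)
im,c=load("w14");g=cv2.cvtColor(im,cv2.COLOR_RGB2GRAY)
print(-c['R'].T@c['t'])
print(g[215:320:2,262]);print(g[270,195:325]);print(g[260,195:325]);print(g[280,195:325])
E
```

```text
t 29.1 pos [ 0.5344 -0.3377  0.2775] yaw 24.77 zax [-0.001  0.001 -1.   ] q [-0.68  0.46  0.16  1.27 -0.    2.03] F [ 0.  -0.5 -1.9] op 0.0425
[ 0.60810337 -0.30324245  0.43387641]
[103 120 122 119 160 207 213 215 213 212 212 211 207 207 189 103 105 105 103 105 105 105 106 105 108 107 150 228 227 227 228 182  95  93  93 112 121 127 128 127 128 129 130 129 129 150 197 195 195 196 196 196 197]
[114 113 113 112 113  92  61  57  55  53  51  51  52  52  52  66 103 122 122 122 122 123 123 118 113  96  81  77  76 107 127 128 127 127 127 127 128 128 127 129 128 128 128 127 128 129 128 128 128 128 127 128 127 120 109 161 213
 222 218 208 205 213 221 225 226 227 228 227 227 227 227 227 218 187 144 110 107 117 124 128 130 129 129 129 129 129 129 129 128 129 128 129 128 128 128 128 129 128 129 127 127 109 111 135 149 187 211 210 210 208 204 201 199 187
 142  76  50  49  50  49  48  46  45  44  57  90 106 109 109 109]
[114 114 113 113 114 114 114 113  92  65  58  57  57  55  53  96 120 124 123 124 124 122 121 116 105  88  81  77  91 116 125 125 126 127 126 126 125 125 125 125 126 127 127 126 127 
[... 166 characters left out ...]
09 199 162 127 128 126 126 166 192 193 202 209 209 209 209 192 158 141 144 179 206 210 210 208 206 203 200 193
 173 117  51  49  48  48  47  60  93 110 109 109 109 109 109 109]
[108 108  88  60  56  56  53  50  48  48  49  49  47  50  48  46  92 119 122 121 122 122 123 120 116 105  88  75  74  87 113 126 126 127 127 125 126 125 126 126 127 126 126 126 127 126 127 128 128 127 127 127 126 122 116 101  91
  93  95  94  95  95  96  95  94  94  95  95  94  95  94  95  94  95  95  97 111 116 121 127 126 128 127 126 127 128 127 127 126 127 125 127 126 125 127 126 126 126 126 126 142 120  76  75  82 100 113 118 120 121 121 121 122 118
  88  39  41  40  42  46  46  48  47  43  45  40  43  49  89 108]
```

Call:
{"method": "carry_out", "body": {
  "increments": [0.0226,-0.0341,0,0,0.4,0.0226,-0.0341,0,0,0.4,0.0226,-0.0341,0,0,0.4,0.0226,-0.0341,0,0,0.4,0.0226,-0.0341,0,0,0.4,0.0226,-0.0341,0,0,0.4,0.0226,-0.0341,0,0,0.4,0.0226,-0.0341,0,0,0.4,0.0226,-0.0341,0,0,0.4,0,0,0.03,0,0.4,0,0,0.025,0,0.4,0,0,0,0,0.4,0,0,0,0,0.4]
}}

```text
t: 30.45
position: [0.5898, 0.0261, 0.2229]
tcp_rot: [-0.0, 0.977, 0.215, -0.001]
contact_force: [-1.0, 0.4, 0.2]
opening: 0.0422
grasp_force: 61.6
```

Call:
{"method": "carry_out", "body": {
  "increments": [0.0008,0,0.005,0,0.4,0,0,0.0045,0,0.4,0,0,0,0,0.4,0,0,0,0,0.4]
}}

```text
t: 30.85
position: [0.5909, 0.0262, 0.2136]
tcp_rot: [0.0, 0.977, 0.215, 0.0]
contact_force: [-0.2, -0.6, -0.7]
opening: 0.0421
grasp_force: 61.6
```

```bash
python3 snap.py w15; python3 -c "
from h import *
im=load('w15')[0]; cv2.imwrite('pics/w15c.png',cv2.resize(im[205:315,195:335,::-1],(763,600),interpolation=cv2.INTER_CUBIC))"
```

```text
t 30.85 pos [0.5909 0.0262 0.2136] yaw 24.85 zax [ 0.  0. -1.] q [-0.08  0.41 -0.09  1.08  0.    2.63] F [-0.2 -0.6 -0.7] op 0.0421
```

View pics/w15c.png

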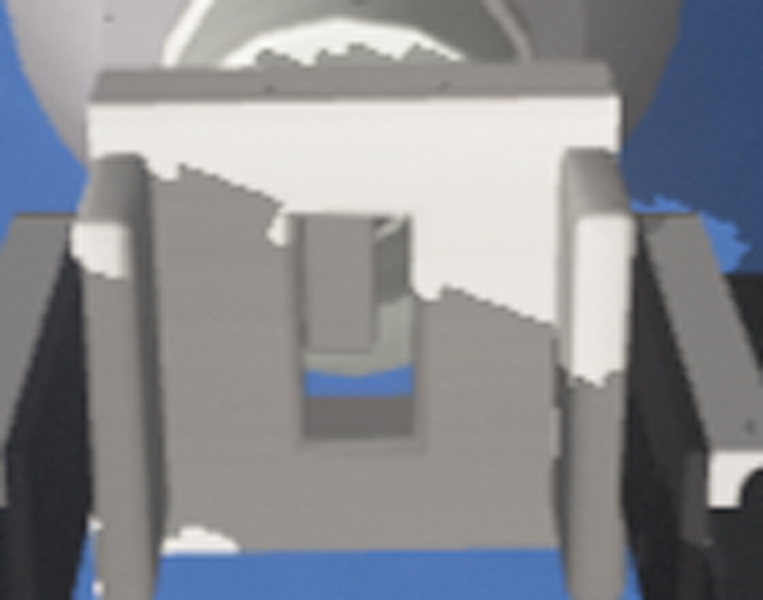

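The crop shows the slot (290–420, 215–450) with the head inside it, right edge at u≈373 and near end at v≈350. It is parallel to the slot but about 1.9 mm to the left. I'll correct and descend with a force guard.

Call:
{"method": "carry_out", "body": {
  "increments": [-0.0006,-0.0019,0,0,0.4,0,0,0.002,0,0.4,0,0,0.0015,0,0.4,0,0,0.0015,0,0.4,0,0,0,0,0.4]
}}

```text
t: 31.4
position: [0.5892, 0.028, 0.2079]
tcp_rot: [-0.0, 0.977, 0.215, -0.0]
contact_force: [-0.2, 0.3, -0.6]
opening: 0.0424
grasp_force: 61.6
```

Call:
{"method": "carry_out", "body": {
  "increments": [0,0,0.001,0,0.4,0,0,0.001,0,0.4,0,0,0,0,0.4]
}}

```text
t: 31.7
position: [0.5894, 0.0279, 0.2061]
tcp_rot: [-0.0, 0.977, 0.215, -0.0]
contact_force: [-0.3, -0.6, -1.3]
opening: 0.0423
grasp_force: 61.6
```

Call:
{"method": "carry_out", "body": {
  "increments": [0,0,0.001,0,0.4,0,0,0.0005,0,0.4,0,0,0,0,0.4]
}}

```text
t: 32.0
position: [0.5894, 0.0279, 0.2047]
tcp_rot: [-0.0, 0.977, 0.215, -0.0]
contact_force: [-0.2, -0.2, -0.4]
opening: 0.0427
grasp_force: 61.6
```

Call:
{"method": "carry_out", "body": {
  "increments": [0,0,0.0015,0,0.4,0,0,0.0015,0,0.4,0,0,0,0,0.4]
}}

```text
t: 32.3
position: [0.5893, 0.0279, 0.2015]
tcp_rot: [-0.0, 0.977, 0.215, -0.0]
contact_force: [-0.1, 0.8, -1.3]
opening: 0.0423
grasp_force: 61.6
```

Call:
{"method": "carry_out", "body": {
  "increments": [0,0,0.0015,0,0.4,0,0,0.0015,0,0.4,0,0,0,0,0.4]
}}

```text
t: 32.6
position: [0.5893, 0.0279, 0.1985]
tcp_rot: [-0.0, 0.977, 0.215, -0.0]
contact_force: [0.1, -0.8, -0.9]
opening: 0.0425
grasp_force: 61.6
```

Call:
{"method": "carry_out", "body": {
  "increments": [0,0,0.0015,0,0.4,0,0,0,0,0.4]
}}

```text
t: 32.8
position: [0.5896, 0.0279, 0.1975]
tcp_rot: [0.0, 0.977, 0.215, 0.0]
contact_force: [0.2, -0.3, 1.1]
opening: 0.0431
grasp_force: 61.9
```

Call:
{"method": "carry_out", "body": {
  "increments": [0,0,0.0015,0,0.4,0,0,0.0015,0,0.4,0,0,0,0,0.4]
}}

```text
t: 33.1
position: [0.5897, 0.028, 0.1947]
tcp_rot: [0.0, 0.977, 0.215, 0.0]
contact_force: [-1.6, 1.2, 4.6]
opening: 0.042
grasp_force: 62.2
```

Call:
{"method": "carry_out", "body": {
  "increments": [0,0,0.0015,0,0.4,0,0,0.0015,0,0.4,0,0,0,0,0.4]
}}

```text
t: 33.4
position: [0.5898, 0.028, 0.1921]
tcp_rot: [0.0, 0.977, 0.215, 0.001]
contact_force: [-1.9, -0.2, 8.1]
opening: 0.0424
grasp_force: 62.6
```

Call:
{"method": "carry_out", "body": {
  "increments": [0,0,0.0013,0,0.4,0,0,0,0,0.4,0,0,0,0,0.4]
}}

```text
t: 33.7
position: [0.5898, 0.028, 0.1912]
tcp_rot: [0.0, 0.977, 0.215, 0.001]
contact_force: [-2.1, -0.5, 9.0]
opening: 0.0423
grasp_force: 62.8
```

Call:
{"method": "carry_out", "body": {
  "increments": [0,-0.0006,0,-8,0.4,0,-0.0006,0,-8,0.4,0,0,0,0,0.4]
}}

```text
t: 34.0
position: [0.5901, 0.0289, 0.1916]
tcp_rot: [0.001, 0.937, 0.35, 0.002]
contact_force: [-0.9, 0.9, 9.8]
opening: 0.0423
grasp_force: 62.7
```

Call:
{"method": "carry_out", "body": {
  "increments": [0,-0.0006,0,-8,0.4,0,-0.0006,0,-8,0.4,0,0,0,0,0.4]
}}

```text
t: 34.3
position: [0.5895, 0.0297, 0.1916]
tcp_rot: [0.001, 0.879, 0.477, 0.002]
contact_force: [0.3, -0.2, 8.9]
opening: 0.0424
grasp_force: 62.7
```

Call:
{"method": "carry_out", "body": {
  "increments": [0,-0.0006,0,-8,0.4,0,-0.0006,0,-8,0.4,0,-0.0006,0,-8,0.4,0,0,0,0,0.4]
}}

```text
t: 34.7
position: [0.588, 0.0304, 0.1917]
tcp_rot: [0.001, 0.76, 0.65, 0.001]
contact_force: [-0.0, 0.5, 8.8]
opening: 0.0425
grasp_force: 62.7
```

Call:
{"method": "carry_out", "body": {
  "increments": [0,-0.0006,0,-8,0.4,0,-0.0006,0,-8,0.4,0,0,0,0,0.4,0,0,0,0,0.4]
}}

```text
t: 35.1
position: [0.5868, 0.0306, 0.1917]
tcp_rot: [0.002, 0.663, 0.748, 0.001]
contact_force: [0.6, 0.3, 8.7]
opening: 0.0423
grasp_force: 62.7
```

Call:
{"method": "carry_out", "body": {
  "increments": [0,-0.0004,0,-6,0.4,0,0,-0.001,0,0.4,0,0,-0.001,0,0.4,0,0,0,0,0.4]
}}

```text
t: 35.5
position: [0.5864, 0.0305, 0.1934]
tcp_rot: [0.002, 0.623, 0.782, 0.001]
contact_force: [0.4, -1.1, 6.4]
opening: 0.0425
grasp_force: 62.5
```

Call:
{"method": "carry_out", "body": {
  "increments": [0,0,-0.001,0,0.4,0,0,0,0,0.4]
}}

```text
t: 35.7
position: [0.5863, 0.0305, 0.1936]
tcp_rot: [0.001, 0.623, 0.782, 0.001]
contact_force: [3.1, -0.8, 4.0]
opening: 0.0424
grasp_force: 62.1
```

The height stays at 0.1936 (underside 74 mm) while the force falls, so the head holds the cap. I'll relieve the remaining force and release.

Call:
{"method": "carry_out", "body": {
  "increments": [0,0,-0.0007,0,0.4,0,0,0,0,0.4,0,0,0,0,0.5,0,0,0,0,0.65,0,0,0,0,0.75,0,0,0,0,0.75,0,0,-0.01,0,0.75,0,0,-0.03,0,0.75,0,0,-0.04,0,0.75,0,0,-0.02,0,0.75,0,0,0,0,0.75,0,0,0,0,0.75]
}}

```text
t: 36.9
position: [0.5848, 0.0307, 0.2941]
tcp_rot: [0.0, 0.623, 0.782, 0.0]
contact_force: [0.6, -0.1, -0.9]
opening: 0.064
grasp_force: 0.0
```

```bash
python3 snap.py w16
python3 - <<'E'
from h import *
from workcell import *
im,c=load("w16");hsv=cv2.cvtColor(im,cv2.COLOR_RGB2HSV);g=cv2.cvtColor(im,cv2.COLOR_RGB2GRAY)
# cap underside corners predicted for locked pose, compare with the plate's contour
m=((hsv[...,1]<90)&(hsv[...,2]>110)).astype(np.uint8)
for k in cv2.findContours(m,0,1)[0]:
    x,y,w,h=cv2.boundingRect(k)
    if 200<x+w/2<320 and cv2.contourArea(k)>300: print((x,y,w,h),[np.round(v,1) for v in cv2.minAreaRect(k)])
ax=np.array([.586,.0265]);yaw=np.radians(103)
for hgt in(.082,.096):
    print(hgt,[proj(c,[ax[0]+a*np.cos(yaw)-b*np.sin(yaw),ax[1]+a*np.sin(yaw)+b*np.cos(yaw),.122+hgt]).round(0).tolist() for a,b in((.022,.022),(.022,-.022),(-.022,-.022),(-.022,.022))])
np.set_printoptions(linewidth=230)
print(g[130:240:2,262]);print(g[185,205:320:2])
E
```

```text
t 36.9 pos [0.5848 0.0307 0.2941] yaw 102.88 zax [ 0.001 -0.    -1.   ] q [-0.07  0.36  0.05  1.26  0.    1.27] F [ 0.6 -0.1 -0.9] op 0.064
(290, 332, 58, 47) [array([318.1, 348.7]), array([49.7, 47.8]), np.float64(19.0)]
(212, 123, 96, 104) [array([259.6, 174.2]), array([102.7,  95.2]), np.float64(88.9)]
0.082 [[230.0, 169.0], [289.0, 168.0], [288.0, 223.0], [231.0, 223.0]]
0.096 [[228.0, 174.0], [291.0, 173.0], [289.0, 231.0], [230.0, 231.0]]
[163 165 168 169 171 151 174 176 166 160 161 161 162 162 164 166 236 173 169 173 207 215 213 212 209 207 155 119 129 122 139 154 153 219 205 203 201 164 101  97 152 205 212 211 212 213 212 142  74  72  73  74  72  71  71]
[104 103 103 103  79  80  87  94  98 102 110 130 162 161 202 203 153 171 205 205 205 206 205 205 199 136 124 129 127 126 114 108 153 206 207 208 207 208 208 206  96 173 202 201 152 119 113 110 106  91 212 218 209 184 144 116 101
 101]
```

```bash
python3 -c "
from workcell import *
print(job_done())"
```

```text
the job is handed in; nothing more can be done
None
```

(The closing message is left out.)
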